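# Clamp a small pot in the ratchet clamp

### The arm

A 6-joint arm with a two-finger parallel gripper is mounted at the origin on the work surface. World frame = base frame: x ahead of the robot, y to its left, z up, the work surface at z = 0. Lengths are in m, angles in degrees, forces in N, time in s.
With the tool pointing down it reaches from about 0.4 to 0.825 m from the base axis. Payload 7 kg.
Tool frame: the origin (TCP) lies at the very end of the fingers, on their centre line; the grasp point (between the pads) lies 19 mm behind it (r.grasp_offset is the z of the grasp point in the tool frame, in m); z points along the fingers, y is the direction in which the jaws open and shut (so a half turn about z gives the same grasp; the last joint's range is limited). The gripper opens to 88 mm and grips with 3 to 60 N. Pads are 19 mm wide; open, the fingers measure 130 mm over their backs; the gripper's body (78 mm by 193 mm) begins 47 mm behind the grasp point.
Start: joints at [89.846, 20.546, 0.682, 0, -70.136, -16.507], TCP at [0.194, 0.647, 0.204] pointing down, gripper open.
Joint ranges: [-176.03, 176.03], [-82.01, 121.73], [-58.28, 71.71], [-173.87, 95.51], [-174.79, -0.11], [-173.66, 173.66]. Speed limits (degrees/s): [136.94, 136.94, 172.46, 180, 180, 180].

### API

Orientations are given as [roll, pitch, yaw] about the fixed x, y, z axes, in that order (R = Rz(yaw) Ry(pitch) Rx(roll)).
In Python, from plant import r, capture, calibration, order gives the robot as it stands.
- The arm moves only by the tool servo_tool, never from a script. Its arguments are lists of equal length, an entry for each row: "grip": the closure, from -1 (fully open) to 1 (shut), so that 0 is half open; "translation": the shift along the tool's x, y, z in m, a list of three; "turn": the turn about the tool's z in rad. A call has 1 to 10 rows; each row is the pose to reach, as a shift and turn from the pose commanded when the call began, along the tool's axes at that moment; what a row does not reach only later rows make up. A row lasts 1/12 s, in which the tool goes at most 41.7 mm and 7.16 degrees, less where a joint would pass 70% of its speed; a pose out of reach is approached as far as the arm can. A call with a gripper value outside its range is refused whole. The fingers move at their own pace and stop on an object; "newtons" is the grip in N (left out, the last holds). Time passes only in rows, so rows that repeat a pose let the fingers close. It gives the time, the measured TCP pose, the force and the opening at its end, in the units of the state.
- r.get_state(): the state, without advancing time (a new reading comes with each control period).
- capture(name): name is "scene" or "top" or "wrist"; returns (picture, depth): 384x512x3 uint8, blue, green, red; 384x512 float32, m along the optical axis (not along the pixel's ray), 0 where there is no reading.
- calibration(name): a dict with "fx", "fy", "cx", "cy" (pixels), "view" (4x4, takes a point from world to camera coordinates). Camera axes: x right, y up, looking along -z (the intrinsics and any distortion apply to the point x, -y, -z); pixel columns grow to the right and rows downward; lengths in m; the calibration is good to about 2 mm. A picture is of the moment at which its call begins: read the wrist's pose just before it. calibration takes no time and is no camera call; for the wrist camera it gives the pose at the moment of the call.
- order.close_job(): hands the job in, once; it reports no verdict.
The state is a dict: "time_s": time; "joints": joint angles; "qd": joint speeds; "joint_torque": joint torques, N m; "tcp_pos": TCP position; "eef_rot": TCP orientation; "contact_force": force on the tool from outside, world axes, zero at the start; "moment": the same for the moment, N m; "gripper_width": finger opening in m.
Only numpy, scipy, OpenCV 4.12 (cv2) and the standard library are available. Lean on these libraries where they do the work, as an engineer would, in place of code of your own. Each camera call takes 0.05 s, during which the arm holds its last target.

### The job

The bench clamp is wound too far shut for the small square pot: throw its ratchet pawl over, turn the knob back until the gap takes the pot, and stand the pot upright and square in the middle of it. Then put the pawl back on the ratchet and turn the knob forward one tooth at a time until the sprung pad holds the pot snugly against the stop (feel for it: stop at the first click that is clearly stiff), without crushing it. Never force the knob back against the pawl, and leave everything else where it is.

Things in the scene. Friction and masses are not known exactly. Their poses are not given: they have to be found in the camera images.
- clamp: Dark steel bench clamp, fixed. Base plate 10 mm thick; its top is the bed, 10 mm above the table. Origin on the table; the plate spans x -75..75, y -210..150 mm. It closes along its +y: knob, jaw, stop. Knob axis at x 0, y -115. Pawl hinge at x 52, y -159, 46 mm above the table.
- knob: Ratchet wheel, 99 mm diameter, 36 crown teeth on top (39 mm above the table), with a black grip bar along its x axis; origin on its vertical axis. Forward (jaw closes) is clockwise from above; it locks at every 10 degrees counted from the bar lying along the clamp's x; 15 mm of jaw travel per radian, 2.6 mm per click. Friction 0.02 N m. Range 2.2 rad either way; starts 0 to 0.17 rad forward.
- knob_grip (a point): Point on the knob's axis in the upper half of the grip bar, 68 mm above the table; the bar is 52 mm long (x axis), 14 mm thick (y axis), and spans 50 to 80 mm above the table.
- pawl: Steel pawl with throw-over lever, hinged about its y axis at this origin beside the wheel. Engaged (turned within 0.1 rad of the clamp) its 50 mm finger points to -x and lies in the teeth by its weight: it rides over them forward and locks the knob backward. Thrown 1.35 rad about +y it stays and the knob is free. From about 0.9 rad it falls either way by itself. 90 g; about 1 N at the ball moves it.
- pawl_ball (a point): Centre of the black ball (18 mm diameter) at the end of the pawl's lever (8 mm rod). In the clamp's frame, engaged: x 20, y -195, 88 mm above the table (lever leans 0.65 rad to -x); thrown over: x 86, y -195, 86 mm above the table. It swings about the hinge (radius 52.5 mm), 98 mm above the table at the top; push it along that arc, since pushed level it may jam on the fingers.
- jaw: Sliding jaw, 44 mm wide, top 46 mm above the table, with a rubber pad 42 mm wide, 16 to 44 mm above the table. Origin on the bed below the middle of the unpressed pad's face, which looks to +y. The pad is sprung: 3.4 N per mm, 10 mm at most; with all tight each click adds 9 N, and 0.13 N m at the knob. Pushing the loose pot along takes 1 to 3 N.
- stop: Steel stop plate, 60 mm wide (x), 35 mm high, looking to -y, towards the jaw; origin on the bed below the middle of its face. It floats on two pins: a push of 1 N moves it back along +y by an unknown 1 to 12 mm until it bears firmly on the fixed anchor behind it. Its place differs each time; at the start the gap between pad and stop is 41 to 52 mm.
- pot: Empty square terracotta pot, open at the top, 56 x 56 mm and 42 mm high, wall 6 mm, about 220 g, loose, upright on the table at the start. Origin at the centre of its underside, x and y along its sides. It may be gripped across two opposite sides (56 mm).
- round_pot: Round terracotta bowl, 84 mm wide, 60 mm high. A bystander, to be left alone.
- spray: White bottle, 68 mm diameter, 170 mm high. A bystander, to be left alone.
- brush: Brush lying along its x axis. A bystander, to be left alone.
- spanner: Spanner lying along its x axis. A bystander, to be left alone.
- paste: Jar, 60 mm diameter, 55 mm high. A bystander, to be left alone.
- spool: Copper spool, 70 mm diameter, 36 mm high. A bystander, to be left alone.
- saucer: Terracotta saucer, 120 mm wide, 18 mm high. A bystander, to be left alone.

How it is judged:
By the outcome, as a careful person would: the job done as asked, in the order asked, and still so for the second after the job is handed in, with the robot touching nothing.
It also fails if it takes over 72 s, if anything falls off the work surface, if the arm or the gripper's body presses on something with over 40 N, if the wrist force passes 120 N, or if a joint passes its speed limit or range.

## Working session

There is one attempt and no reset: what is moved stays moved. The work goes in short steps, Python scripts to look and compute and a tool call to move; the robot and the scene stay as the last step left them, time stands still between calls to the robot, and variables do not carry over. Pictures are saved under pics/ and viewed, and the job is handed in when it is done.

Besides the shell and the picture viewer there is one more tool, called after "Call:" by a JSON object that holds its "op" and its "data", one argument or row to a line. servo_tool: Moves the arm, as the interface text tells. Its arguments: {"type":"object","properties":{"grip":{"type":"array","items":{"type":"number"}},"translation":{"type":"array","items":{"type":"array","items":{"type":"number"}}},"turn":{"type":"array","items":{"type":"number"}},"newtons":{"type":"number"}},"required":["grip","translation","turn"]}

```bash
ls -la; mkdir -p pics
cat > h.py <<'E'
import numpy as np, cv2
from plant import r, capture, calibration, order
def save(n, img, s=1):
    cv2.imwrite('pics/'+n+'.png', cv2.resize(img,None,fx=s,fy=s,interpolation=cv2.INTER_CUBIC) if s!=1 else img)
def px2w(c, u, v, d):
    # u,v pixel, d depth along axis
    p=np.array([(u-c['cx'])/c['fx']*d, -(v-c['cy'])/c['fy']*d, -d, 1])
    return (np.linalg.inv(np.array(c['view']))@p)[:3]
def ray_z(c,u,v,z):
    V=np.linalg.inv(np.array(c['view'])); o=V[:3,3]
    d=V[:3,:3]@np.array([(u-c['cx'])/c['fx'], -(v-c['cy'])/c['fy'], -1])
    return o+d*(z-o[2])/d[2]
def w2px(c,p):
    q=np.array(c['view'])@np.r_[p,1]
    return np.array([c['cx']+c['fx']*q[0]/-q[2], c['cy']-c['fy']*q[1]/-q[2]])
E
python3 - <<'E'
from h import *
print(r.get_state())
for n in ['scene','top']:
    i,d=capture(n); c=calibration(n); print(n,c); save(n+'0',i,1.5); np.savez(n+'0.npz',i=i,d=d)
E
```

```text
total 12
drwxr-xr-x  3 agent agent 4096 Dec  6 20:54 .
drwxr-xr-x 23 root  root  4096 Dec  6 20:54 ..
drwxr-xr-x  2 agent agent 4096 Dec  6 20:54 pics
{'time_s': 0.0, 'joints': array([ 8.98440816e+01,  2.05929340e+01,  6.32967865e-01, -2.05400670e-02,
       -7.01345935e+01, -1.65067499e+01]), 'qd': array([ 0.08318496, -0.03046064,  0.062617  , -0.03277096, -0.02196141,
        0.08363828]), 'joint_torque': array([ 1.81636486e-03, -5.82715094e+01,  2.93042368e+01,  6.99685916e+00,
        6.86911939e-03, -1.71038846e-04]), 'tcp_pos': array([0.19342393, 0.64614186, 0.20289835]), 'eef_rot': array([ 1.79903851e+02, -8.35680398e-03, -1.66696570e+01]), 'contact_force': array([-0.26984435, -1.36026946, -0.73307654]), 'moment': array([ 0.02002255,  0.05756173, -0.03023302]), 'gripper_width': 0.08754411548499176}
scene {'fx': 383.10738485613865, 'fy': 383.10738485613865, 'cx': 258.49660320027414, 'cy': 192.11047716421555, 'view': array([[ 6.36780521e-01,  7.71044977e-01,  4.58565660e-04,
        -3.48002701e-01],
       [-4.61933244e-01,  3.81019052e-01,  8.00900843e-01,
         1.88974049e-01],
       [ 6.17355850e-01, -5.10209883e-01,  5.98796818e-01,
        -1.74443625e+00],
       [ 0.00000000e+00,  0.00000000e+00,  0.00000000e+00,
         1.00000000e+00]])}
top {'fx': 386.7437184355576, 'fy': 386.7437184355576, 'cx': 261.9237790748607, 'cy': 194.4773314706884, 'view': array([[ 0.013074  , -0.99958664, -0.025605  ,  0.02272689],
       [ 0.99508298,  0.01049228,  0.09848748, -0.57408519],
       [-0.09817812, -0.02676673,  0.99480883, -1.12020116],
       [ 0.        ,  0.        ,  0.        ,  1.        ]])}
```

View pics/scene0.png

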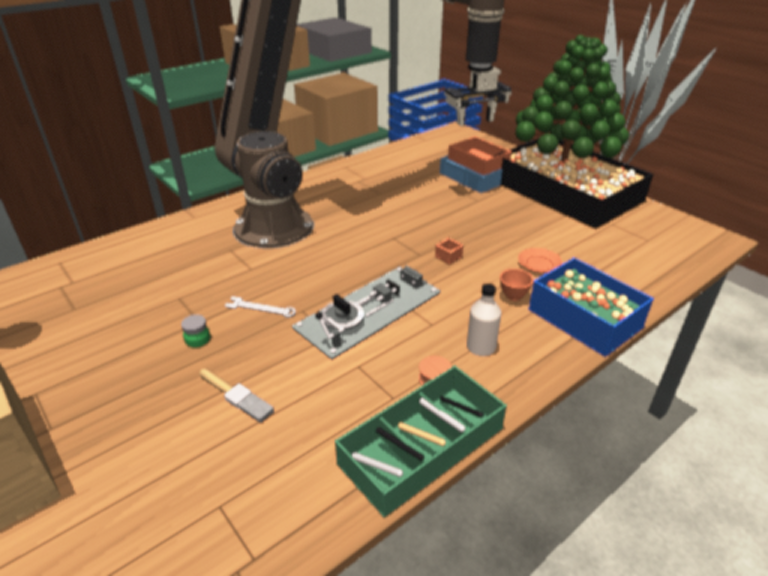

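View pics/top0.png

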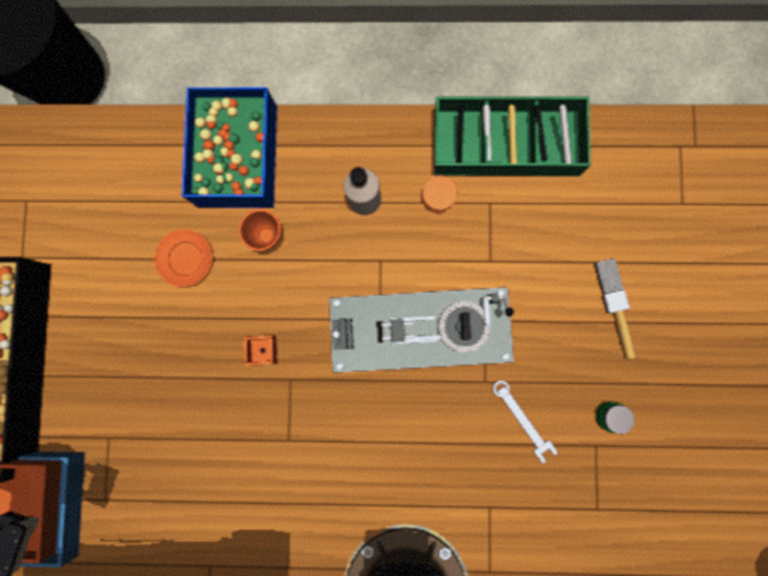

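The top view shows the clamp at about (330..515, 285..372) in 1.5x pixels, with the knob at (464,326), the pawl ball at (508,312), and the pot at (260,350). I'll enlarge these.

Run:
```python
from h import *
z=np.load('top0.npz'); i=z['i']; d=z['d']
save('clampcrop', i[185:255,210:350],5.6)
save('potcrop', i[215:255,150:200],12)
c=calibration('top')
print(c.keys())
np.set_printoptions(precision=4,suppress=True)
for u,v in [(309,217),(339,208),(173,233),(163,226),(184,226)]:
    print(u,v,d[v,u],px2w(c,u,v,d[v,u]))
```

```text
dict_keys(['fx', 'fy', 'cx', 'cy', 'view'])
309 217 1.0860727 [ 0.5064 -0.105   0.0815]
339 208 1.0667021 [ 0.5314 -0.1856  0.1012]
173 233 1.1633201 [0.4564 0.2961 0.0097]
163 226 1.1346908 [0.4766 0.3183 0.041 ]
184 226 1.1741 [0.4779 0.2656 0.0001]
```

View pics/clampcrop.png

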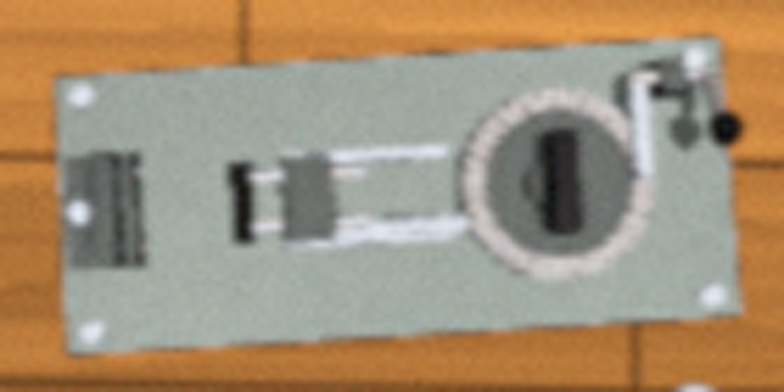

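View pics/potcrop.png

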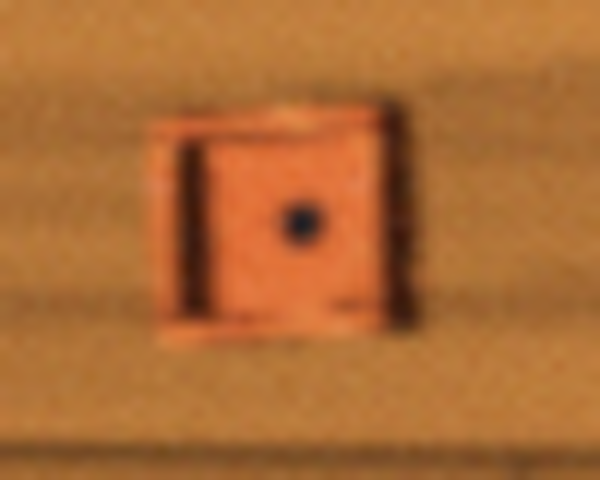

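```bash
cat >> h.py <<'E'
np.set_printoptions(precision=4,suppress=True)
def fit(P,W):  # 2D rigid: local P -> world W
    P=np.array(P,float);W=np.array(W,float)[:, :2]
    a=P-P.mean(0);b=W-W.mean(0)
    th=np.arctan2((a[:,0]*b[:,1]-a[:,1]*b[:,0]).sum(),(a*b).sum())
    R=np.array([[np.cos(th),-np.sin(th)],[np.sin(th),np.cos(th)]])
    t=W.mean(0)-R@P.mean(0)
    return t,th,np.abs(W-(P@R.T+t))
E
python3 - <<'E'
from h import *
c=calibration('top')
cv=lambda p,x0,y0,s:((p[0]+.5)/s-.5+x0,(p[1]+.5)/s-.5+y0)
px=[(55,78),(718,38),(742,313),(68,353)]
W=[ray_z(c,*cv(p,210,185,5.6),0.010) for p in px]
P=[(.075,.150),(.075,-.210),(-.075,-.210),(-.075,.150)]
t,th,e=fit(P,W); print(t,np.degrees(th),e)
# pot rim z .042 outer corners
px=[(150,120),(385,103),(388,328),(160,343)]
W=np.array([ray_z(c,*cv(p,150,215,12),0.042) for p in px]);print(W)
P=[(.028,.028),(.028,-.028),(-.028,-.028),(-.028,.028)]
t2,th2,e=fit(P,W); print(t2,np.degrees(th2),e)
R=lambda th:np.array([[np.cos(th),-np.sin(th)],[np.sin(th),np.cos(th)]])
C=lambda x,y:R(th)@[x,y]+t
for n,q in dict(knob=(0,-.115),ball=(.020,-.195),thrown=(.086,-.195)).items(): print(n,C(*q))
for n,p,z in [('bar_top',(562,182),.08),('bar_e1',(565,130),.08),('bar_e2',(560,235),.08),('ball',(725,128),.088),('pad',(232,203),.044),('stop',(140,208),.045)]:
    w=ray_z(c,*cv(p,210,185,5.6),z); print(n,w, R(th).T@(w[:2]-t))
print(calibration('wrist'))
i,d=capture('wrist');save('w0',i,1.5)
E
```

```text
[0.4991 0.0046] 4.151516125646661 [[0.0011 0.0011]
 [0.0017 0.0014]
 [0.0014 0.0005]
 [0.0014 0.0008]]
[[0.4808 0.321  0.042 ]
 [0.4856 0.2634 0.042 ]
 [0.4311 0.2608 0.042 ]
 [0.4267 0.3165 0.042 ]]
[0.4561 0.2904] 4.217379553467429 [[0.0012 0.0006]
 [0.0004 0.0012]
 [0.0009 0.0004]
 [0.0007 0.0002]]
knob [ 0.5074 -0.1101]
ball [ 0.5332 -0.1885]
thrown [ 0.599  -0.1837]
bar_top [ 0.5062 -0.1078  0.08  ] [-0.001  -0.1126]
bar_e1 [ 0.5324 -0.1093  0.08  ] [ 0.025  -0.1159]
bar_e2 [ 0.4797 -0.1068  0.08  ] [-0.0274 -0.1097]
ball [ 0.5338 -0.188   0.088 ] [ 0.0206 -0.1946]
pad [0.4948 0.0599 0.044 ] [-0.0003  0.0555]
stop [0.4915 0.1077 0.045 ] [-0.0001  0.1034]
{'fx': 321.26651038436455, 'fy': 321.26651038436455, 'cx': 260.9643649701844, 'cy': 191.23278890480142, 'view': array([[-0.2882, -0.9576,  0.0015,  0.6746],
       [ 0.9221, -0.278 , -0.2693,  0.0338],
       [ 0.2582, -0.0762,  0.9631, -0.3902],
       [ 0.    ,  0.    ,  0.    ,  1.    ]])}
```

View pics/w0.png

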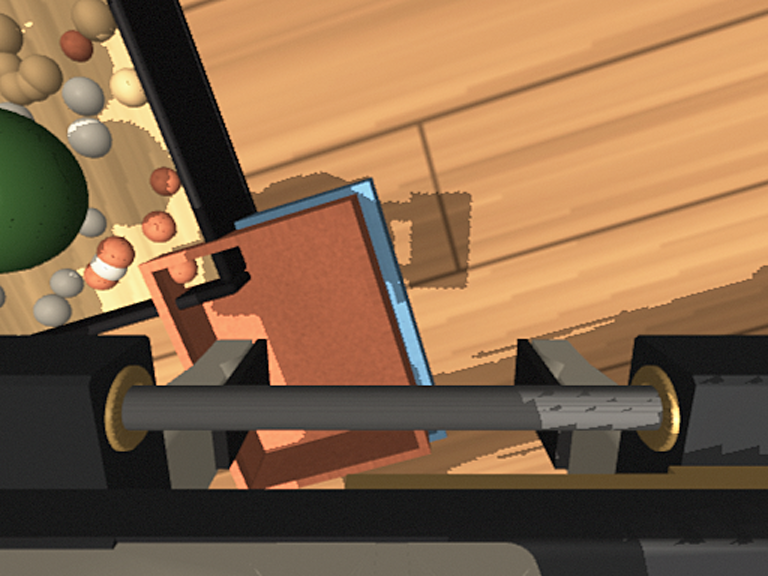

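```bash
cat >> h.py <<'E'
import json
def delta(cmd, tgt):
    """cmd,tgt: [x,y,z,yaw_deg]; returns tool-frame translation + turn rad"""
    y=np.radians(cmd[3]); c,s=np.cos(y),np.sin(y)
    dx,dy,dz=np.array(tgt[:3])-cmd[:3]
    return np.round([c*dx+s*dy, s*dx-c*dy, -dz],4), round(-np.radians(tgt[3]-cmd[3]),3)
def apply(cmd,tr,turn):
    y=np.radians(cmd[3]); c,s=np.cos(y),np.sin(y)
    return [cmd[0]+c*tr[0]+s*tr[1], cmd[1]+s*tr[0]-c*tr[1], cmd[2]-tr[2], cmd[3]-np.degrees(turn)]
T0,TH=np.array([.4991,.0046]),np.radians(4.15)
def C(x,y):
    return np.array([[np.cos(TH),-np.sin(TH)],[np.sin(TH),np.cos(TH)]])@[x,y]+T0
def Ci(w):
    return np.array([[np.cos(TH),np.sin(TH)],[-np.sin(TH),np.cos(TH)]])@(np.array(w)[:2]-T0)
E
python3 - <<'E'
from h import *
V=np.linalg.inv(np.array(calibration('wrist')['view'])); s=r.get_state()
print(V[:3,3]-s['tcp_pos'], V[:3,:3]@[0,0,-1])
cmd=[.194,.647,.204,-16.66]
print(delta(cmd,[.42,.12,.26,4.15]))
E
```

```text
[ 0.0707 -0.0206  0.1809] [-0.2582  0.0764 -0.9631]
(array([ 0.3676,  0.4401, -0.056 ]), np.float64(-0.363))
```

Run:
```python
from h import *
cmd=[.194,.647,.204,-16.66]
print(delta(cmd,[.40,.32,.26,4.15]),delta(cmd,[.46,.05,.26,4.15]))
```

```text
(array([ 0.2911,  0.2542, -0.056 ]), np.float64(-0.363)) (array([ 0.426 ,  0.4957, -0.056 ]), np.float64(-0.363))
```

Call:
{"op": "servo_tool", "data": {
  "grip": [0, 0, 0, 0, 0, 0, 0, 0, 0, 0],
  "translation": [
    [0.426, 0.496, -0.056],
    [0.426, 0.496, -0.056],
    [0.426, 0.496, -0.056],
    [0.426, 0.496, -0.056],
    [0.426, 0.496, -0.056],
    [0.426, 0.496, -0.056],
    [0.426, 0.496, -0.056],
    [0.426, 0.496, -0.056],
    [0.426, 0.496, -0.056],
    [0.426, 0.496, -0.056]
  ],
  "turn": [-0.363, -0.363, -0.363, -0.363, -0.363, -0.363, -0.363, -0.363, -0.363, -0.363],
  "newtons": 6
}}

```text
time_s: 0.98
tcp_pos: [0.3625, 0.2653, 0.2397]
eef_rot: [-180.0, -0.0, 4.2]
contact_force: [1.0, 0.8, 0.7]
gripper_width: 0.0438
```

Run:
```python
from h import *
print(r.get_state()['joints'], r.get_state()['tcp_pos'])
print(delta([.3631,.2676,.2396,4.15],[.46,.05,.26,4.15]))
```

```text
[ 61.4718  -2.795  -22.8832  -0.0049 -69.8846  32.6974] [0.3625 0.2653 0.2397]
(array([ 0.0809,  0.224 , -0.0204]), np.float64(-0.0))
```

Run:
```python
from h import *
print(delta([.3631,.2676,.2396,4.15],[.54,.02,.26,4.15]))
```

```text
(array([ 0.1585,  0.2598, -0.0204]), np.float64(-0.0))
```

Call:
{"op": "servo_tool", "data": {
  "grip": [0, 0, 0, 0, 0, 0, 0, 0, 0, 0],
  "translation": [
    [0.159, 0.26, -0.02],
    [0.159, 0.26, -0.02],
    [0.159, 0.26, -0.02],
    [0.159, 0.26, -0.02],
    [0.159, 0.26, -0.02],
    [0.159, 0.26, -0.02],
    [0.159, 0.26, -0.02],
    [0.159, 0.26, -0.02],
    [0.159, 0.26, -0.02],
    [0.159, 0.26, -0.02]
  ],
  "turn": [1.22, 1.22, 1.22, 1.22, 1.22, 1.22, 1.22, 1.22, 1.22, 1.22]
}}

```text
time_s: 1.82
tcp_pos: [0.54, 0.018, 0.2587]
eef_rot: [179.9, 0.0, -66.3]
contact_force: [-0.6, 1.0, 0.8]
gripper_width: 0.0436
```

Call:
{"op": "servo_tool", "data": {
  "grip": [0, 0, 0, 0, 0, 0, 0, 0],
  "translation": [
    [0, 0, 0],
    [0, 0, 0],
    [0, 0, 0],
    [0, 0, 0],
    [0, 0, 0],
    [0, 0, 0],
    [0, 0, 0],
    [0, 0, 0]
  ],
  "turn": [0.96, 0.96, 0.96, 0.96, 0.96, 0.96, 0.96, 0.96]
}}

```text
time_s: 2.48
tcp_pos: [0.5395, 0.0195, 0.2592]
eef_rot: [180.0, -0.0, -121.2]
contact_force: [0.1, -0.3, -0.7]
gripper_width: 0.044
```

Call:
{"op": "servo_tool", "data": {
  "grip": [0, 0, 0, 0, 0, 0, 0, 0, 0],
  "translation": [
    [0, 0, 0],
    [0, 0, 0],
    [0, 0, 0],
    [0, 0, 0],
    [0, 0, 0],
    [0, 0, 0],
    [0, 0, 0],
    [0, 0, 0],
    [0, 0, 0]
  ],
  "turn": [0.962, 0.962, 0.962, 0.962, 0.962, 0.962, 0.962, 0.962, 0.962]
}}

```text
time_s: 3.23
tcp_pos: [0.5395, 0.0195, 0.2592]
eef_rot: [180.0, -0.0, -176.1]
contact_force: [0.4, -0.2, 0.7]
gripper_width: 0.0439
```

Run:
```python
from h import *
print(r.get_state())
c=calibration('wrist')
i,d=capture('wrist');save('w1',i,1.5);np.savez('w1.npz',i=i,d=d,view=c['view'])
print(w2px(c,[.5338,-.188,.088]),w2px(c,[*C(.075,.15),.01]),w2px(c,[.456,.29,.042]))
```

```text
{'time_s': 3.2333, 'joints': array([  22.8725,    5.9183,  -11.2983,   -0.01  ,  -72.8054, -108.9857]), 'qd': array([-0.0507,  0.0527, -0.0366,  0.0164, -0.0732,  9.9637]), 'joint_torque': array([  0.0014, -38.2146,  29.7209,   7.0383,  -0.0875,  -1.75  ]), 'tcp_pos': array([0.5395, 0.0195, 0.2592]), 'eef_rot': array([ 179.9981,   -0.0239, -176.1162]), 'contact_force': array([ 0.3803, -0.1875,  0.7085]), 'moment': array([ 0.0155, -0.2107,  0.0232]), 'gripper_width': 0.043916240411831654}
[ 73.1148 150.5139] [361.5461 180.0064] [490.9619 106.6353]
```

View pics/w1.png

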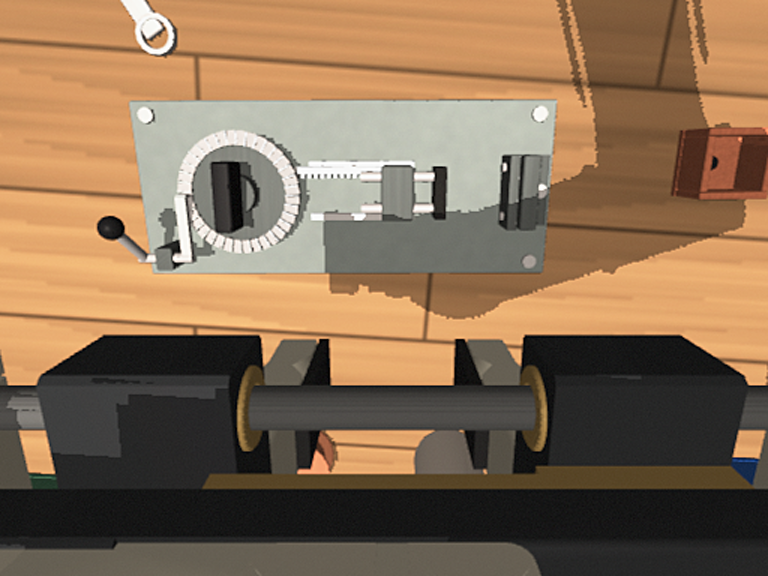

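Run:
```python
from h import *
i=np.load('w1.npz')['i']
save('w1a', i[60:190,60:200],5.5); save('w1b', i[80:180,240:380],5.5)
```

```text
(no output)
```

View pics/w1a.png

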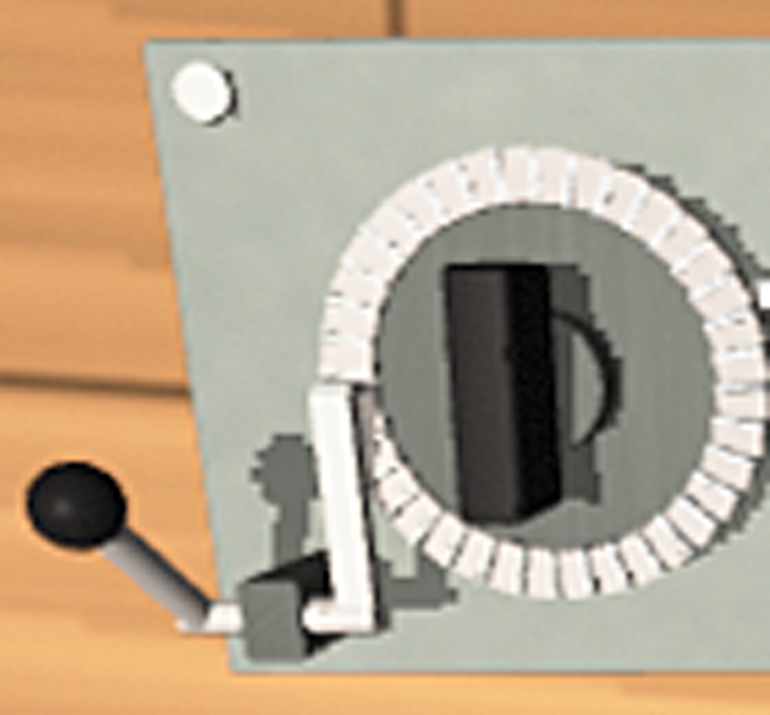

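View pics/w1b.png

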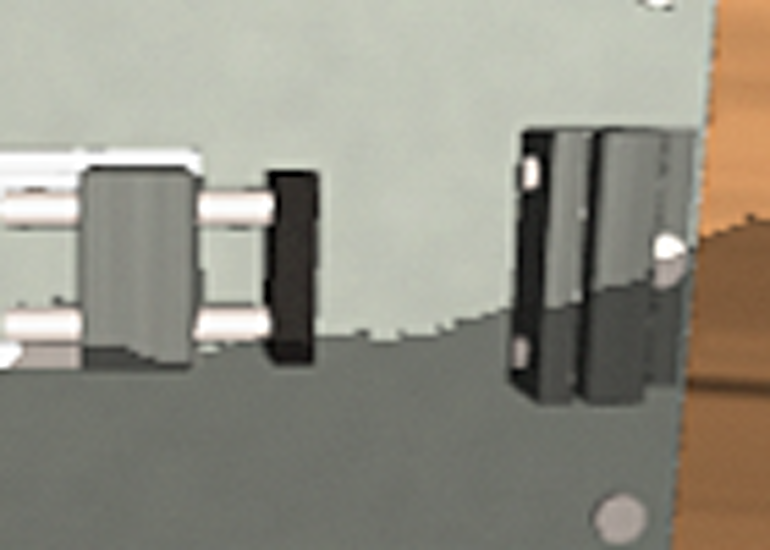

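Run:
```python
from h import *
f=np.load('w1.npz'); c=calibration('wrist'); c['view']=f['view']
g=lambda p,x0,y0,s:((p[0]+.5)/s-.5+x0,(p[1]+.5)/s-.5+y0)
W=[ray_z(c,*g(p,*q),.01) for p,q in [((145,42),(60,60,5.5)),((230,670),(60,60,5.5)),((557,100),(0,0,1.5)),((544,271),(0,0,1.5))]]
P=[(-.075,-.21),(.075,-.21),(-.075,.15),(.075,.15)]
t,th,e=fit(P,W);print(t,np.degrees(th),e)
for n,p,z,o in [('bar1',(477,267),.08,'a'),('bar2',(494,520),.08,'a'),('ball',(76,506),.088,'a'),('pad1',(318,172),.044,'b'),('pad2',(313,362),.044,'b'),('stopT1',(550,132),.045,'b'),('stopT2',(540,400),.045,'b'),('stopB1',(522,130),.01,'b'),('stopbk1',(594,130),.045,'b'),('stopbk2',(572,402),.045,'b'),('anch1',(610,130),.045,'b'),('anch2',(585,402),.045,'b')]:
    w=ray_z(c,*g(p,*((60,60,5.5) if o=='a' else (240,80,5.5))),z); print(n,w,Ci(w)*1000)
# pot
d=f['d']
```

```text
[0.5007 0.0063] 3.9839029047496997 [[0.0011 0.0011]
 [0.0013 0.0001]
 [0.0016 0.0011]
 [0.0014 0.0001]]
bar1 [ 0.4835 -0.1091  0.08  ] [ -23.7738 -112.3051]
bar2 [ 0.5337 -0.1071  0.08  ] [  26.4394 -113.9518]
ball [ 0.535  -0.1878  0.088 ] [  21.8599 -194.4767]
pad1 [0.4762 0.0588 0.044 ] [-18.8866  55.7138]
pad2 [0.5174 0.0617 0.044 ] [22.388  55.6032]
stopT1 [0.4646 0.1078 0.045 ] [-26.985  105.4472]
stopT2 [0.5224 0.1132 0.045 ] [ 31.0893 106.673 ]
stopB1 [0.4642 0.1095 0.01  ] [-27.2083 107.1079]
stopbk1 [0.4635 0.1172 0.045 ] [-27.3434 114.9113]
stopbk2 [0.5224 0.1205 0.045 ] [ 31.5845 113.8877]
anch1 [0.4633 0.1207 0.045 ] [-27.3223 118.3619]
anch2 [0.5222 0.1234 0.045 ] [ 31.6023 116.808 ]
```

```bash
sed -i 's/^T0,TH=.*/T0,TH=np.array([.4999,.0054]),np.radians(4.07)/' h.py
python3 - <<'E'
from h import *
cmd=[.5395,.0195,.2592,-175.87]
print(r.get_state()['eef_rot'])
print(delta(cmd,[.5343,-.188,.125,-175.93]))
E
```

```text
[ 179.9995   -0.0209 -175.7951]
(array([ 0.0201, -0.2066,  0.1342]), np.float64(0.001))
```

Call:
{"op": "servo_tool", "data": {
  "grip": [0.2, 0.2, 0.2, 0.2, 0.2, 0.2, 0.2, 0.2, 0.2],
  "translation": [
    [0.02, -0.207, 0.134],
    [0.02, -0.207, 0.134],
    [0.02, -0.207, 0.134],
    [0.02, -0.207, 0.134],
    [0.02, -0.207, 0.134],
    [0.02, -0.207, 0.134],
    [0.02, -0.207, 0.134],
    [0.02, -0.207, 0.134],
    [0.02, -0.207, 0.134]
  ],
  "turn": [0, 0, 0, 0, 0, 0, 0, 0, 0]
}}

```text
time_s: 4.03
tcp_pos: [0.5348, -0.1886, 0.1255]
eef_rot: [-180.0, -0.0, -175.8]
contact_force: [-0.3, 0.3, 0.5]
gripper_width: 0.0351
```

Run:
```python
from h import *
s=r.get_state();print(s['tcp_pos'],s['eef_rot'],s['joints'])
c=calibration('wrist')
i,d=capture('wrist');save('w2',i,1.5);np.savez('w2.npz',i=i,d=d,view=c['view'])
print(w2px(c,[.5343,-.188,.088])*1.5)
```

```text
[ 0.5348 -0.1886  0.1255] [-179.9911   -0.0065 -175.8127] [  0.3508  14.1495 -19.3572   0.0111 -56.4992 -86.1697]
[393.191  306.8911]
```

View pics/w2.png

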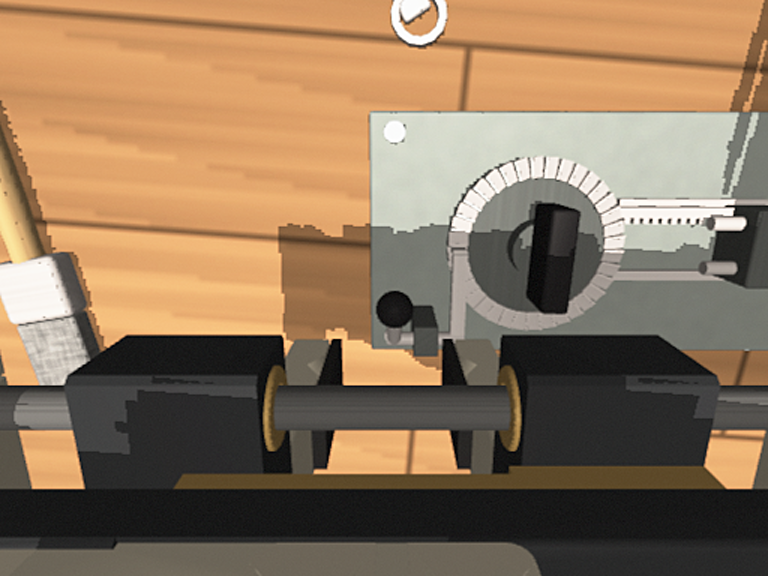

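Call:
{"op": "servo_tool", "data": {
  "grip": [0.2, 0.2, 0.2, 0.2, 0.7, 0.7, 0.7, 0.7],
  "translation": [
    [0.0005, 0.0005, 0.03],
    [0.0005, 0.0005, 0.0565],
    [0.0005, 0.0005, 0.0565],
    [0.0005, 0.0005, 0.0565],
    [0.0005, 0.0005, 0.0565],
    [0.0005, 0.0005, 0.0565],
    [0.0005, 0.0005, 0.0565],
    [0.0005, 0.0005, 0.0565]
  ],
  "turn": [0, 0, 0, 0, 0, 0, 0, 0],
  "newtons": 6
}}

```text
time_s: 4.75
tcp_pos: [0.5349, -0.1878, 0.0702]
eef_rot: [-180.0, 0.1, -175.9]
contact_force: [-0.7, -0.3, -0.5]
gripper_width: 0.0154
```

Run:
```python
from h import *
s=r.get_state();print(s['tcp_pos'],s['gripper_width'],s['contact_force'],r.grasp_offset)
c=calibration('wrist')
i,d=capture('wrist');save('w3',i,1.5)
print(w2px(c,[.5343,-.188,.088])*1.5)
i,d=capture('scene');save('s3',i[180:240,190:260],10)
s=r.get_state();print(s['tcp_pos'],s['gripper_width'],s['contact_force'])
```

```text
[ 0.5349 -0.1878  0.0702] 0.015404723372903703 [-0.6524 -0.287  -0.4843] -0.0188
[391.6819 353.3873]
[ 0.5347 -0.1877  0.0697] 0.014084584003510672 [0.4036 1.8691 1.4536]
```

View pics/w3.png

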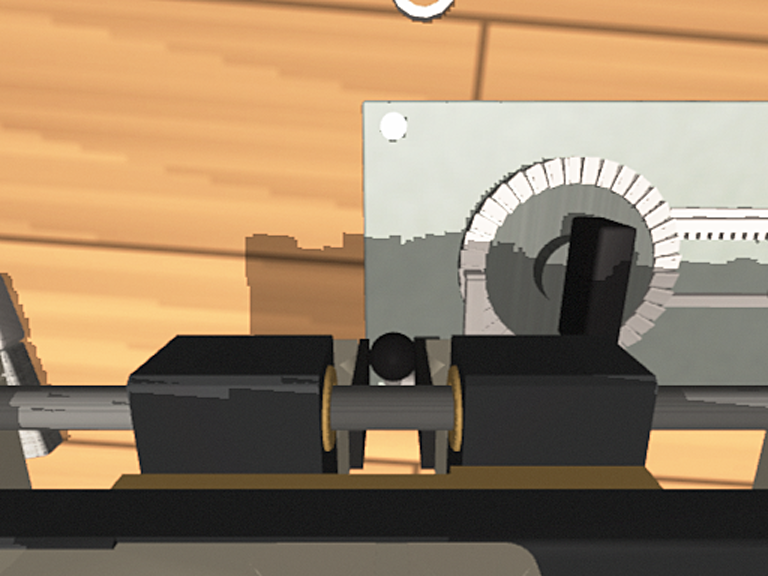

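View pics/s3.png

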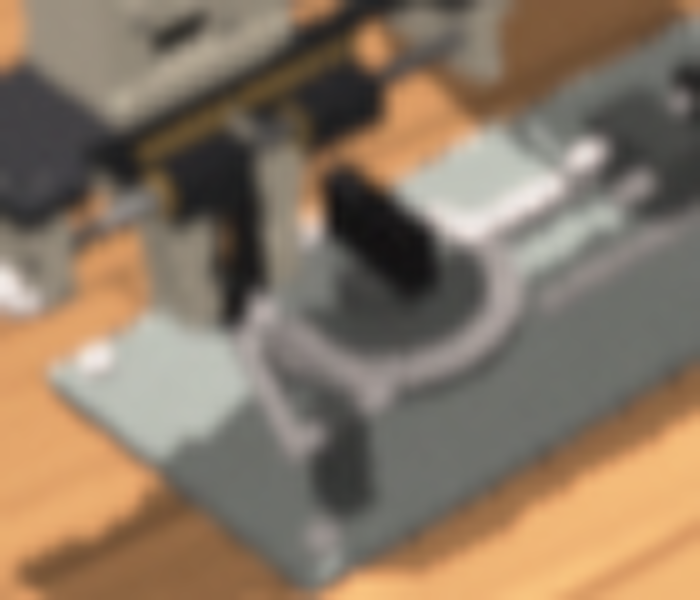

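Call:
{"op": "servo_tool", "data": {
  "grip": [0.7, 0.7],
  "translation": [
    [0, 0, 0],
    [0, 0, 0]
  ],
  "turn": [0, 0]
}}

```text
time_s: 5.02
tcp_pos: [0.5346, -0.1878, 0.0695]
eef_rot: [180.0, 0.1, -175.9]
contact_force: [-0.3, 3.6, 3.2]
gripper_width: 0.0133
```

Run:
```python
from h import *
s=r.get_state();print(s)
c=calibration('wrist')
i,d=capture('wrist');save('w4',i[200:320,200:320],6)
```

```text
{'time_s': 5.0167, 'joints': array([  0.4288,  17.5302, -23.1573,  -0.0084, -49.2486, -86.3009]), 'qd': array([ 0.0402,  0.0532, -0.0435,  0.1163,  0.0813,  0.0395]), 'joint_torque': array([ -1.6632, -46.3096,  22.1484,   5.9315,  -0.0793,   0.0084]), 'tcp_pos': array([ 0.5346, -0.1878,  0.0695]), 'eef_rot': array([ 179.9978,    0.0642, -175.8776]), 'contact_force': array([-0.3403,  3.5632,  3.2415]), 'moment': array([ 1.2374, -0.1345,  0.0207]), 'gripper_width': 0.013280761930080378}
```

View pics/w4.png

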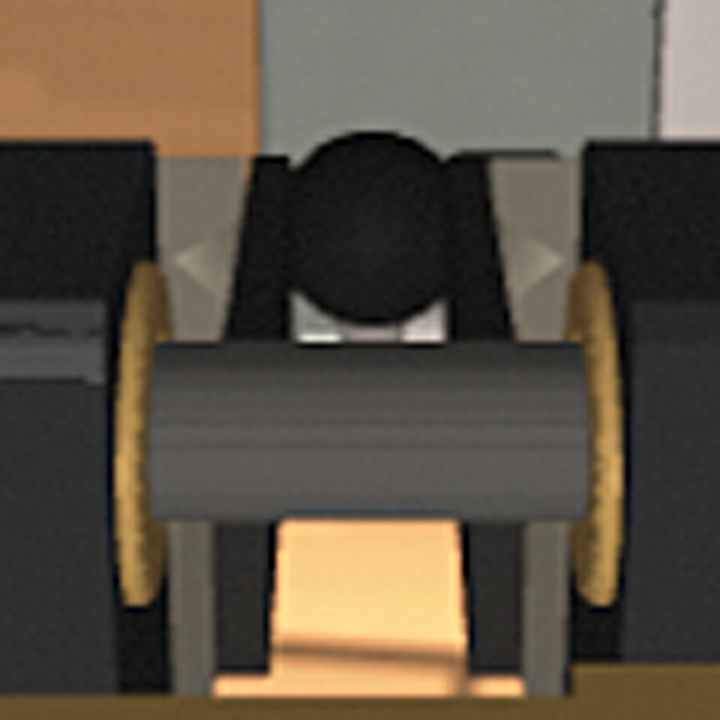

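Run:
```python
from h import *
p=np.r_[np.linspace(.15,1.35,9)]
b=lambda p:np.array([52+52.5*np.sin(p-.65),46+52.5*np.cos(p-.65)])
for q in p: 
    d=(b(q)-b(0))/1000; print(round(q,2),[round(-d[0],4),0.0005,round(-d[1],4)])
```

```text
0.15 [np.float64(-0.0066), 0.0005, np.float64(-0.0043)]
0.3 [np.float64(-0.0138), 0.0005, np.float64(-0.0075)]
0.45 [np.float64(-0.0213), 0.0005, np.float64(-0.0097)]
0.6 [np.float64(-0.0291), 0.0005, np.float64(-0.0106)]
0.75 [np.float64(-0.037), 0.0005, np.float64(-0.0104)]
0.9 [np.float64(-0.0448), 0.0005, np.float64(-0.0091)]
1.05 [np.float64(-0.0522), 0.0005, np.float64(-0.0066)]
1.2 [np.float64(-0.0592), 0.0005, np.float64(-0.003)]
1.35 [np.float64(-0.0656), 0.0005, np.float64(0.0016)]
```

Call:
{"op": "servo_tool", "data": {
  "grip": [0.7, 0.7, 0.7, 0.7, 0.7, 0.7, 0.7, 0.7, 0.7, 0.7],
  "translation": [
    [-0.0066, 0.0005, -0.0043],
    [-0.0138, 0.0005, -0.0075],
    [-0.0213, 0.0005, -0.0097],
    [-0.0291, 0.0005, -0.0106],
    [-0.037, 0.0005, -0.0104],
    [-0.0448, 0.0005, -0.0091],
    [-0.0522, 0.0005, -0.0066],
    [-0.0592, 0.0005, -0.003],
    [-0.0656, 0.0005, 0.0016],
    [-0.0656, 0.0005, 0.0016]
  ],
  "turn": [0, 0, 0, 0, 0, 0, 0, 0, 0, 0]
}}

```text
time_s: 5.9
tcp_pos: [0.6049, -0.1827, 0.0684]
eef_rot: [-179.9, 0.4, -175.8]
contact_force: [5.4, 1.3, 7.6]
gripper_width: 0.0132
```

Run:
```python
from h import *
s=r.get_state();print(s)
i,d=capture('wrist');save('w5',i,1.5)
```

```text
{'time_s': 5.9, 'joints': array([  0.9107,  22.784 , -15.0798,   0.0886, -51.7412, -86.7621]), 'qd': array([ 0.0162, -1.0286, -0.7146, -0.0335, -0.436 ,  0.0357]), 'joint_torque': array([ -1.7626, -51.1321,  18.4741,   4.4597,  -2.0583,  -0.0032]), 'tcp_pos': array([ 0.6049, -0.1827,  0.0684]), 'eef_rot': array([-179.9078,    0.3904, -175.7964]), 'contact_force': array([5.4235, 1.3084, 7.5703]), 'moment': array([ 0.5723, -2.1349,  0.0521]), 'gripper_width': 0.013249246311244254}
```

View pics/w5.png

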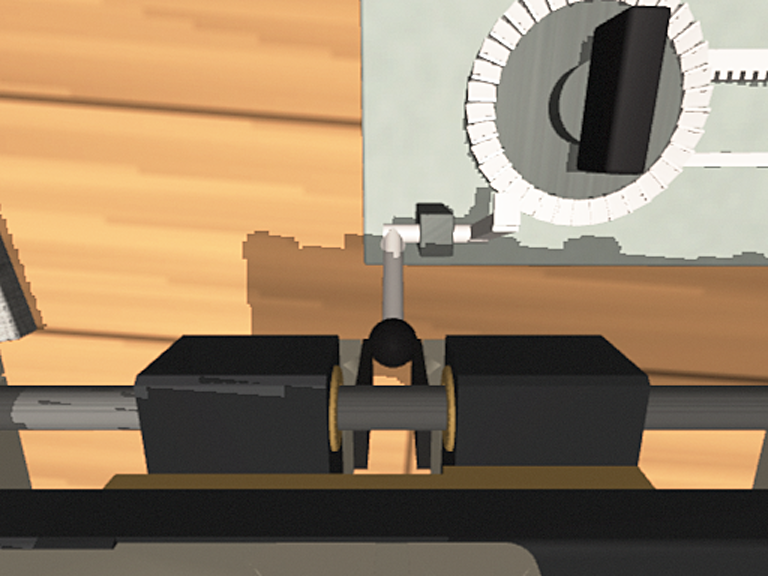

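Call:
{"op": "servo_tool", "data": {
  "grip": [0.3, 0.3, 0.3, 0.3, 0.3, 0.3, 0.3],
  "translation": [
    [0, 0, 0],
    [0, 0, 0],
    [0, 0, 0],
    [0, 0, -0.03],
    [0, 0, -0.055],
    [0, 0, -0.055],
    [0, 0, -0.055]
  ],
  "turn": [0, 0, 0, 0, 0, 0, 0]
}}

```text
time_s: 6.53
tcp_pos: [0.6002, -0.1828, 0.1235]
eef_rot: [-180.0, 0.1, -175.9]
contact_force: [-0.0, 0.1, -0.9]
gripper_width: 0.0307
```

Run:
```python
from h import *
s=r.get_state();print(s['tcp_pos'],s['eef_rot'],s['contact_force'],s['gripper_width'])
c=calibration('wrist')
i,d=capture('wrist');save('w6',i,1.5);np.savez('w6.npz',i=i,d=d,view=c['view'])
for p in [(0,-.115,.08),(.086,-.195,.086),(.02,-.195,.088)]: print(w2px(c,[*C(*p[:2]),p[2]])*1.5)
print(C(0,-.115))
cmd=[*s['tcp_pos'],-175.85]
print(delta(cmd,[*C(0,-.115),.122,-175.9-3]))
```

```text
[ 0.6002 -0.1828  0.1235] [-179.9888    0.1267 -175.8992] [-0.0324  0.1497 -0.8721] 0.030748611982731558
[573.5005 115.6222]
[391.6229 306.1772]
[391.506  163.2072]
[ 0.5081 -0.1093]
(array([0.0865, 0.08  , 0.0015]), np.float64(0.053))
```

View pics/w6.png

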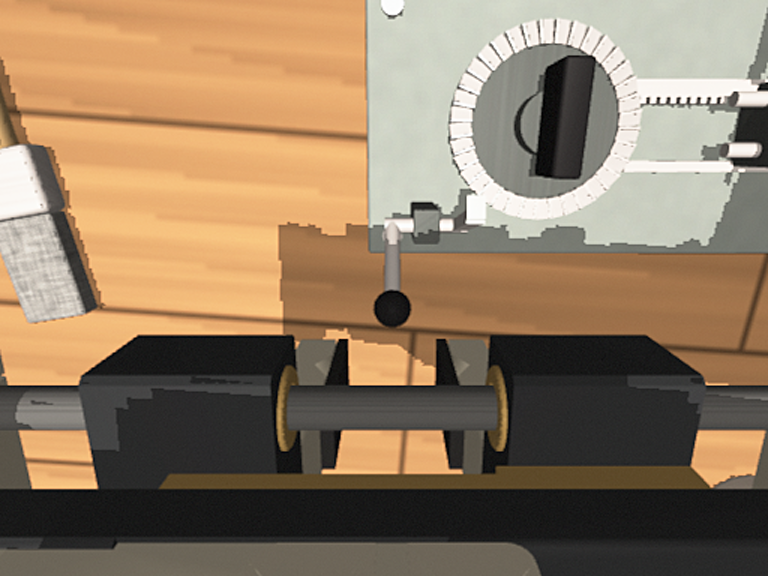

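Run:
```python
from h import *
i=np.load('w6.npz')['i']; save('w6a',i[20:140,320:440],6)
```

```text
(no output)
```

View pics/w6a.png

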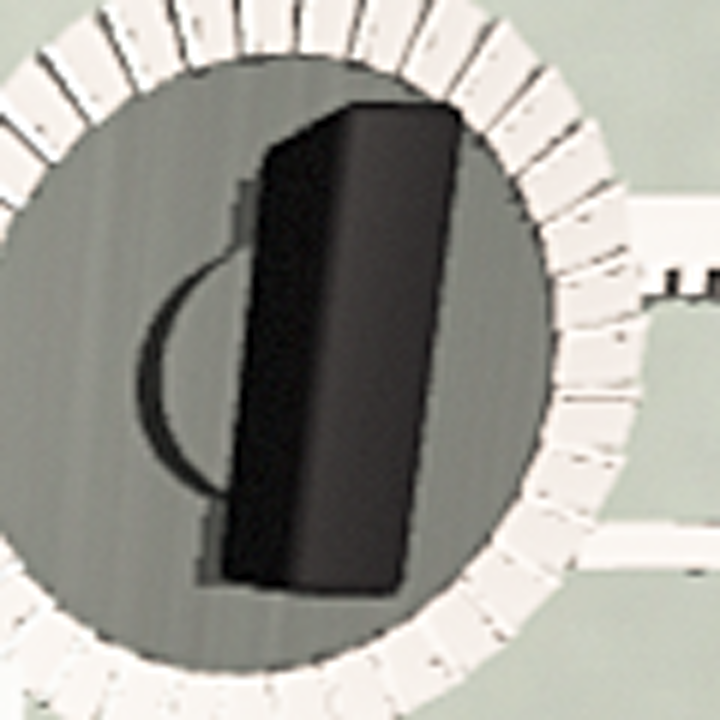

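Run:
```python
from h import *
f=np.load('w6.npz'); c=calibration('wrist'); c['view']=f['view']
W=[ray_z(c,(x+.5)/6-.5+320,(y+.5)/6-.5+20,.08) for x,y in [(352,103),(460,108),(402,592),(292,590)]]
P=[(-.026,-.007),(-.026,.007),(.026,.007),(.026,-.007)]
t,th,e=fit(P,W);print(t,np.degrees(th),e, Ci(t))
s=r.get_state()
print(s['tcp_pos'],delta([*s['tcp_pos'],-175.9],[*t,.12,np.degrees(th)-180]))
```

```text
[ 0.5092 -0.1092] 2.5216751942603546 [[0.0006 0.0012]
 [0.0009 0.0012]
 [0.0008 0.0008]
 [0.0007 0.0007]] [ 0.0012 -0.115 ]
[ 0.5992 -0.1827  0.1222] (array([0.0845, 0.0797, 0.0022]), np.float64(0.028))
```

Call:
{"op": "servo_tool", "data": {
  "grip": [0.3, 0.3, 0.3, 0.3, 0.3, 0.3, 0.3, 0.3],
  "translation": [
    [0.084, 0.08, 0.002],
    [0.084, 0.08, 0.002],
    [0.084, 0.08, 0.002],
    [0.084, 0.08, 0.002],
    [0.084, 0.08, 0.03],
    [0.084, 0.08, 0.071],
    [0.084, 0.08, 0.071],
    [0.084, 0.08, 0.071]
  ],
  "turn": [0.028, 0.028, 0.028, 0.028, 0.028, 0.028, 0.028, 0.028],
  "newtons": 20
}}

```text
time_s: 7.25
tcp_pos: [0.5075, -0.1094, 0.0493]
eef_rot: [-180.0, -0.4, -177.5]
contact_force: [0.2, 0.1, 0.9]
gripper_width: 0.0305
```

Call:
{"op": "servo_tool", "data": {
  "grip": [0.75, 0.75, 0.75, 0.75, 0.75],
  "translation": [
    [0, 0, 0],
    [0, 0, 0],
    [0, 0, 0],
    [0, 0, 0],
    [0, 0, 0]
  ],
  "turn": [0, 0, 0, 0, 0]
}}

```text
time_s: 7.67
tcp_pos: [0.5111, -0.109, 0.0527]
eef_rot: [-180.0, 0.2, -177.5]
contact_force: [-1.7, 0.3, 5.7]
gripper_width: 0.0134
```

Run:
```python
from h import *
s=r.get_state();print(s)
i,d=capture('wrist');save('w7',i,1.5)
```

```text
{'time_s': 7.6667, 'joints': array([  9.5116,  15.0053, -29.76  ,   0.0286, -45.084 , -97.0117]), 'qd': array([-0.0289,  0.0662, -0.0452,  0.0491, -0.0252, -0.0262]), 'joint_torque': array([ -0.1971, -40.3573,  20.3677,   4.6097,   0.1019,  -0.0005]), 'tcp_pos': array([ 0.5111, -0.109 ,  0.0527]), 'eef_rot': array([-179.9983,    0.152 , -177.48  ]), 'contact_force': array([-1.6606,  0.3136,  5.7125]), 'moment': array([0.2018, 0.0419, 0.0669]), 'gripper_width': 0.013444234240402846}
```

View pics/w7.png

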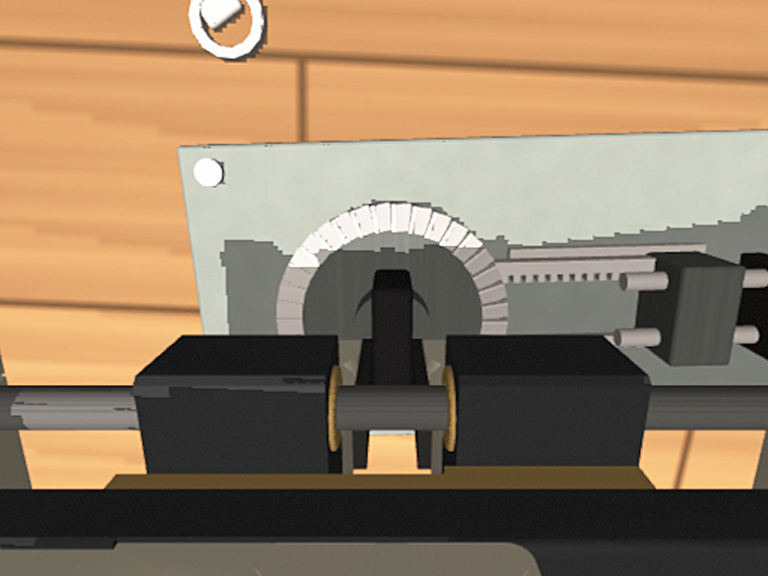

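Call:
{"op": "servo_tool", "data": {
  "grip": [0.75, 0.75, 0.75, 0.75, 0.75, 0.75, 0.75, 0.75, 0.75, 0.75],
  "translation": [
    [0.001, 0, 0],
    [0.002, 0, 0],
    [0.002, 0, 0],
    [0.002, 0, 0],
    [0.002, 0, 0],
    [0.002, 0, 0],
    [0.002, 0, 0],
    [0.002, 0, 0],
    [0.002, 0, 0],
    [0.002, 0, 0]
  ],
  "turn": [-0.1, -0.2, -0.3, -0.4, -0.5, -0.6, -0.7, -0.8, -0.9, -1.0]
}}

```text
time_s: 8.55
tcp_pos: [0.5096, -0.1069, 0.0527]
eef_rot: [-179.9, 0.2, -119.9]
contact_force: [-2.2, 16.0, 10.4]
gripper_width: 0.0136
```

Call:
{"op": "servo_tool", "data": {
  "grip": [0.75, 0.75, 0.75],
  "translation": [
    [0, 0, 0],
    [0, 0, 0],
    [0, 0, 0]
  ],
  "turn": [-0.1, -0.1, -0.1]
}}

```text
time_s: 8.8
tcp_pos: [0.5093, -0.1067, 0.0527]
eef_rot: [-179.9, 0.2, -114.4]
contact_force: [-3.0, 15.3, 10.5]
gripper_width: 0.0134
```

Run:
```python
from h import *
s=r.get_state();print(s)
c=calibration('top')
i,d=capture('top');save('t7',i[185:255,210:350],5.6)
```

```text
{'time_s': 8.8, 'joints': array([  9.6883,  14.8185, -29.9532,  -0.1781, -45.0075, -33.98  ]), 'qd': array([ 0.0373,  0.0153,  0.0864,  0.022 ,  0.0585, -1.1206]), 'joint_torque': array([ -7.6176, -38.3281,  19.0713,   8.2101,   0.1697,   0.3735]), 'tcp_pos': array([ 0.5093, -0.1067,  0.0527]), 'eef_rot': array([-179.8877,    0.2282, -114.4172]), 'contact_force': array([-3.0307, 15.2865, 10.5318]), 'moment': array([ 5.9909,  1.0717, -0.0303]), 'gripper_width': 0.013390287386510678}
```

View pics/t7.png

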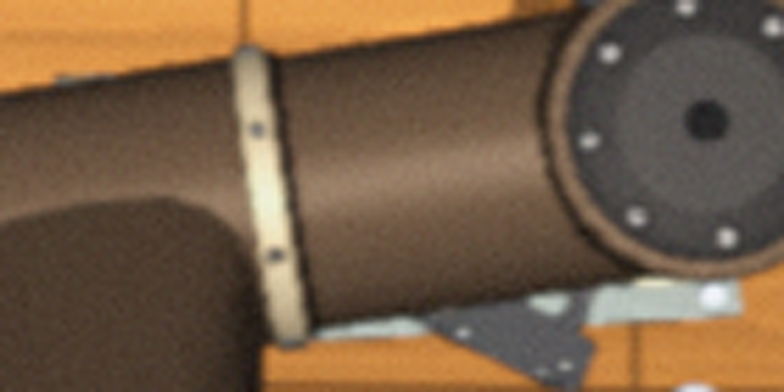

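Call:
{"op": "servo_tool", "data": {
  "grip": [0.3, 0.3, 0.3, 0.3, 0.3, 0.3, 0.3],
  "translation": [
    [0, 0, 0],
    [0, 0, 0],
    [0, 0, 0],
    [0, 0, -0.04],
    [0, 0, -0.08],
    [0, 0, -0.12],
    [0, 0, -0.15]
  ],
  "turn": [0, 0, 0, 0, -0.1, -0.2, -0.3]
}}

```text
time_s: 9.43
tcp_pos: [0.5084, -0.1096, 0.2047]
eef_rot: [-179.9, -0.0, -97.0]
contact_force: [1.6, 0.6, 0.7]
gripper_width: 0.0305
```

Run:
```python
from h import *
s=r.get_state();print(s['tcp_pos'],s['eef_rot'],s['contact_force'],s['joints'])
c=calibration('wrist')
i,d=capture('wrist');save('w8',i,1.5);np.savez('w8.npz',i=i,d=d,view=c['view'])
print(delta([*s['tcp_pos'],s['eef_rot'][2]],[.456,.13,.25,-85.9]),delta([*s['tcp_pos'],s['eef_rot'][2]],[.456,.2,.25,-85.9]))
```

```text
[ 0.5084 -0.1096  0.2047] [-179.8596   -0.0163  -97.0009] [1.6155 0.5536 0.7111] [  9.5182   5.7572 -18.7172   0.0611 -65.3956 -16.5445]
(array([-0.2315,  0.0812, -0.0453]), np.float64(-0.194)) (array([-0.3009,  0.0898, -0.0453]), np.float64(-0.194))
```

View pics/w8.png

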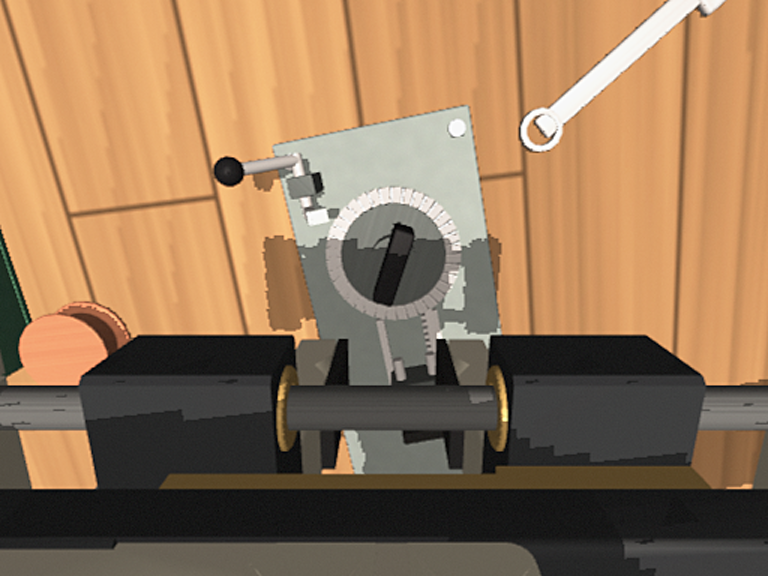

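Call:
{"op": "servo_tool", "data": {
  "grip": [-0.6, -0.6, -0.6, -0.6, -0.6, -0.6, -0.6, -0.6, -0.6],
  "translation": [
    [-0.245, 0.06, -0.05],
    [-0.245, 0.06, -0.05],
    [-0.245, 0.06, -0.05],
    [-0.245, 0.06, -0.05],
    [-0.245, 0.06, -0.05],
    [-0.245, 0.06, -0.05],
    [-0.245, 0.06, -0.05],
    [-0.245, 0.06, -0.05],
    [-0.245, 0.06, -0.05]
  ],
  "turn": [-0.194, -0.194, -0.194, -0.194, -0.194, -0.194, -0.194, -0.194, -0.194],
  "newtons": 15
}}

```text
time_s: 10.23
tcp_pos: [0.4792, 0.1416, 0.251]
eef_rot: [180.0, -0.0, -86.1]
contact_force: [1.0, -0.6, -1.0]
gripper_width: 0.0695
```

Run:
```python
from h import *
s=r.get_state();print(s['tcp_pos'],s['eef_rot'],s['joints'])
c=calibration('wrist')
i,d=capture('wrist');save('w9',i,1.5);np.savez('w9.npz',i=i,d=d,view=c['view'])
print(w2px(c,[.456,.29,.042])*1.5)
```

```text
[0.4792 0.1416 0.251 ] [179.9654  -0.0259 -86.0928] [ 39.0392   2.1359 -16.5176   0.0014 -71.3896 -35.1324]
[407.3223 407.618 ]
```

View pics/w9.png

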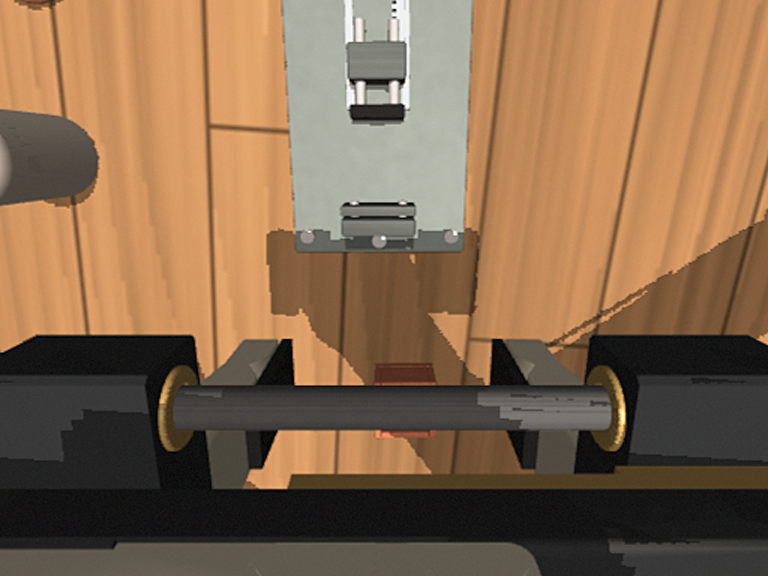

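Run:
```python
from h import *
i=np.load('w9.npz')['i']; save('w9a',i[20:175,180:320],5)
```

```text
(no output)
```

View pics/w9a.png

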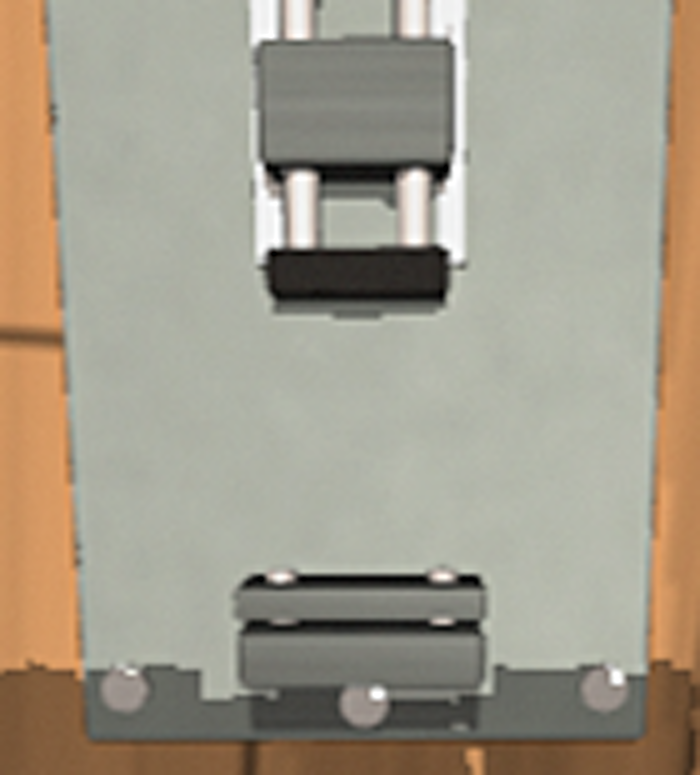

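Run:
```python
from h import *
f=np.load('w9.npz'); c=calibration('wrist'); c['view']=f['view']
g=lambda x,y,z:ray_z(c,(x+.5)/5-.5+180,(y+.5)/5-.5+20,z)
for n,x,y,z in [('padTopback',357,250,.044),('padface',357,297,.044),('padfaceBot',357,300,.016),('stopfront',360,588,.045),('stopback',360,618,.045),('anchor',360,632,.045),('stopL',237,600,.045),('stopR',486,600,.045),('jawL',260,160,.046),('jawR',452,160,.046),('cornerL',86,740,.01),('cornerR',642,740,.01)]:
    w=g(x,y,z);print(n,w,Ci(w)*1000)
f=np.load('w8.npz'); c['view']=f['view']
t=[ray_z(c,x/1.5,y/1.5,.08) for x,y in [(402,226),(388,302)]]; print(t,np.degrees(np.arctan2(*(t[0]-t[1])[[1,0]])))
```

```text
padTopback [0.4987 0.0353 0.044 ] [ 0.9372 29.9003]
padface [0.4981 0.0454 0.044 ] [ 1.0648 39.9802]
padfaceBot [0.499  0.0443 0.016 ] [ 1.8737 38.8866]
stopfront [0.4935 0.111  0.045 ] [  1.1522 105.7906]
stopback [0.4931 0.1181 0.045 ] [  1.2391 112.9314]
anchor [0.4929 0.1215 0.045 ] [  1.2799 116.2884]
stopL [0.5227 0.1158 0.045 ] [ 30.6207 108.5096]
stopR [0.4633 0.1118 0.045 ] [-28.9672 108.7702]
jawL [0.5213 0.0181 0.046 ] [22.2152 11.194 ]
jawR [0.4787 0.0153 0.046 ] [-20.4862  11.3755]
cornerL [0.565  0.1599 0.01  ] [ 75.8549 149.4531]
cornerR [0.4167 0.15   0.01  ] [-72.6999 150.1091]
[array([ 0.4999, -0.1359,  0.08  ]), array([ 0.5151, -0.0868,  0.08  ])] -107.16783903692078
```

```bash
sed -i 's/^T0,TH=.*/T0,TH=np.array([.5008,.0055]),np.radians(4.07)/' h.py
python3 - <<'E'
from h import *
s=r.get_state();print(s['tcp_pos'],s['eef_rot'])
print(delta([*s['tcp_pos'],s['eef_rot'][2]],[.456,.25,.17,-85.85]))
E
```

```text
[0.4792 0.1409 0.2508] [179.9511  -0.0351 -86.1684]
(array([-0.1104,  0.0159,  0.0808]), np.float64(-0.006))
```

Call:
{"op": "servo_tool", "data": {
  "grip": [-0.7, -0.7, -0.7, -0.7, -0.7, -0.7],
  "translation": [
    [-0.11, 0.016, 0.08],
    [-0.11, 0.016, 0.08],
    [-0.11, 0.016, 0.08],
    [-0.11, 0.016, 0.08],
    [-0.11, 0.016, 0.08],
    [-0.11, 0.016, 0.08]
  ],
  "turn": [-0.006, -0.006, -0.006, -0.006, -0.006, -0.006]
}}

```text
time_s: 10.78
tcp_pos: [0.4563, 0.2491, 0.1708]
eef_rot: [179.9, -0.1, -85.8]
contact_force: [0.8, -0.2, 1.4]
gripper_width: 0.0749
```

Run:
```python
from h import *
s=r.get_state();print(s['tcp_pos'],s['eef_rot'],s['gripper_width'])
c=calibration('wrist')
i,d=capture('wrist');save('w10',i,1.5);np.savez('w10.npz',i=i,d=d,view=c['view'])
print(w2px(c,[.456,.29,.042])*1.5)
```

```text
[0.4563 0.2491 0.1708] [179.9351  -0.0937 -85.8313] 0.07486328502569217
[389.2098 325.1001]
```

View pics/w10.png

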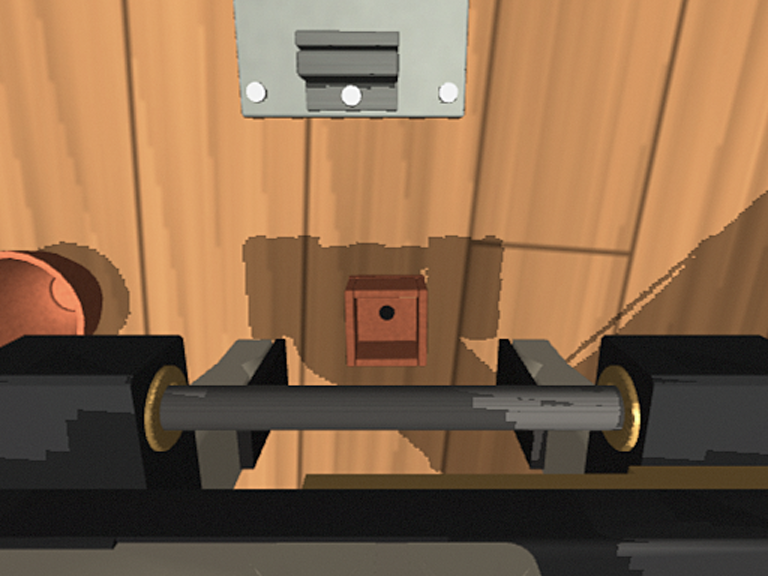

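Run:
```python
from h import *
i=np.load('w10.npz')['i']; save('w10a',i[175:255,215:300],8)
```

```text
(no output)
```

View pics/w10a.png

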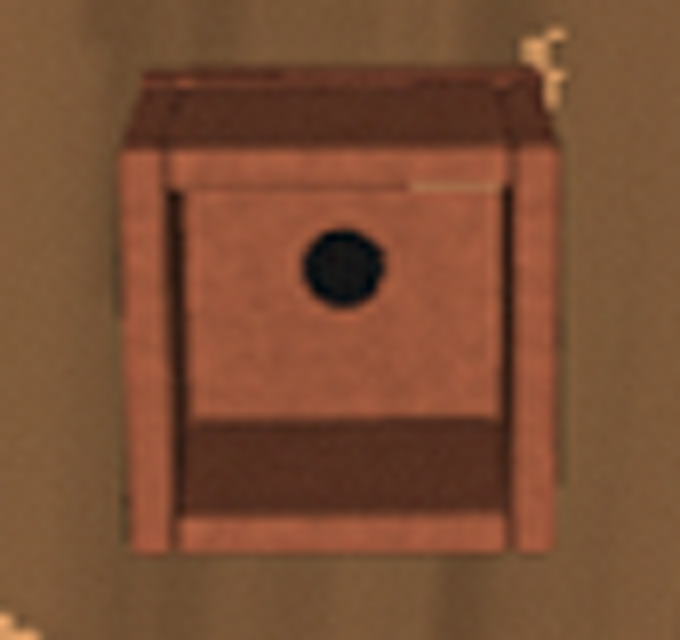

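Run:
```python
from h import *
f=np.load('w10.npz'); c=calibration('wrist'); c['view']=f['view']
W=[ray_z(c,(x+.5)/8-.5+215,(y+.5)/8-.5+175,.042) for x,y in [(120,148),(560,148),(553,552),(132,552)]]
P=[(.028,-.028),(-.028,-.028),(-.028,.028),(.028,.028)]
t,th,e=fit(P,W);print(t,np.degrees(th),e)
s=r.get_state();print(s['tcp_pos'],s['eef_rot'])
print(delta([*s['tcp_pos'],s['eef_rot'][2]],[*t,.007,np.degrees(th)-90]))
```

```text
[0.4581 0.2925] 4.149616000097689 [[0.0004 0.0004]
 [0.0004 0.0006]
 [0.0004 0.0004]
 [0.0004 0.0006]]
[0.4567 0.249  0.1716] [-179.9977   -0.0326  -85.8671]
(array([-0.0432, -0.0046,  0.1646]), np.float64(-0.0))
```

Call:
{"op": "servo_tool", "data": {
  "grip": [-0.7, -0.7, -0.7, -0.7, -0.7, -0.7, -0.7, -0.7],
  "translation": [
    [-0.043, -0.0045, 0.02],
    [-0.043, -0.0045, 0.06],
    [-0.043, -0.0045, 0.1],
    [-0.043, -0.0045, 0.13],
    [-0.043, -0.0045, 0.15],
    [-0.043, -0.0045, 0.16],
    [-0.043, -0.0045, 0.161],
    [-0.043, -0.0045, 0.161]
  ],
  "turn": [0, 0, 0, 0, 0, 0, 0, 0]
}}

```text
time_s: 11.5
tcp_pos: [0.4585, 0.2932, 0.0113]
eef_rot: [-180.0, 0.0, -85.9]
contact_force: [-0.3, -0.2, 0.4]
gripper_width: 0.0746
```

Call:
{"op": "servo_tool", "data": {
  "grip": [-0.1, -0.1, -0.1, -0.1, -0.1, -0.1],
  "translation": [
    [0, 0, 0],
    [0, 0, 0],
    [0, 0, 0],
    [0, 0, 0],
    [0, 0, 0],
    [0, 0, 0]
  ],
  "turn": [0, 0, 0, 0, 0, 0],
  "newtons": 15
}}

```text
time_s: 12.0
tcp_pos: [0.4579, 0.294, 0.0115]
eef_rot: [-179.9, 0.1, -85.8]
contact_force: [-2.2, -1.5, 7.7]
gripper_width: 0.0557
```

Call:
{"op": "servo_tool", "data": {
  "grip": [-0.1, -0.1, -0.1, -0.1, -0.1, -0.1],
  "translation": [
    [0, 0, -0.02],
    [0, 0, -0.05],
    [0, 0, -0.09],
    [0, 0, -0.12],
    [0, 0, -0.12],
    [0, 0, -0.12]
  ],
  "turn": [0, 0, 0, 0, 0, 0]
}}

```text
time_s: 12.5
tcp_pos: [0.4581, 0.2945, 0.1324]
eef_rot: [-179.8, 0.2, -85.8]
contact_force: [-0.2, -0.5, -2.6]
gripper_width: 0.0558
```

Run:
```python
from h import *
s=r.get_state();print(s['tcp_pos'],s['eef_rot'],s['contact_force'],s['gripper_width'])
c=calibration('wrist')
i,d=capture('wrist');save('w11',i,1.5);np.savez('w11.npz',i=i,d=d,view=c['view'])
p=s['tcp_pos']
print(delta([*p,s['eef_rot'][2]],[*(C(0,.0726)+[0,.001]),p[2],np.degrees(TH)-90]))
```

```text
[0.4581 0.2945 0.1324] [-179.8329    0.2052  -85.8085] [-0.2447 -0.5397 -2.571 ] 0.055797590894089796
(array([ 0.2178, -0.0217, -0.    ]), np.float64(0.002))
```

View pics/w11.png

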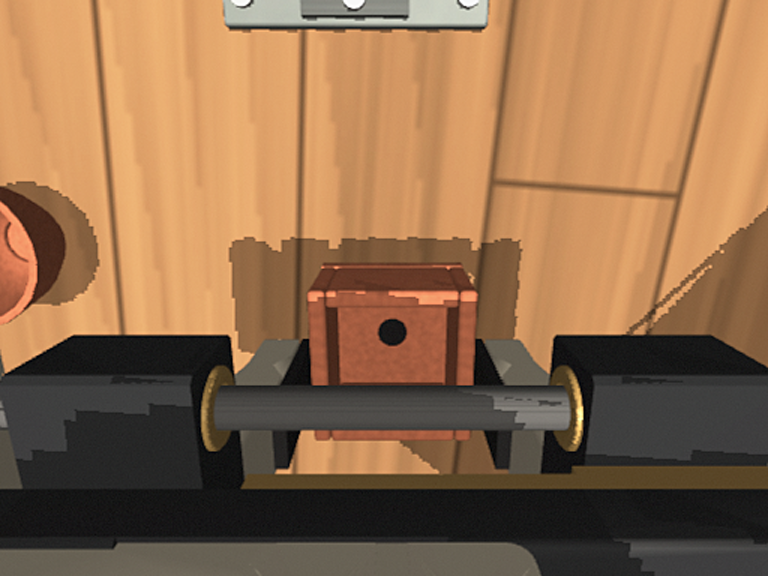

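Run:
```python
from h import *
f=np.load('w11.npz'); save('w11a',f['i'][165:300,195:330],5.5)
```

```text
(no output)
```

View pics/w11a.png

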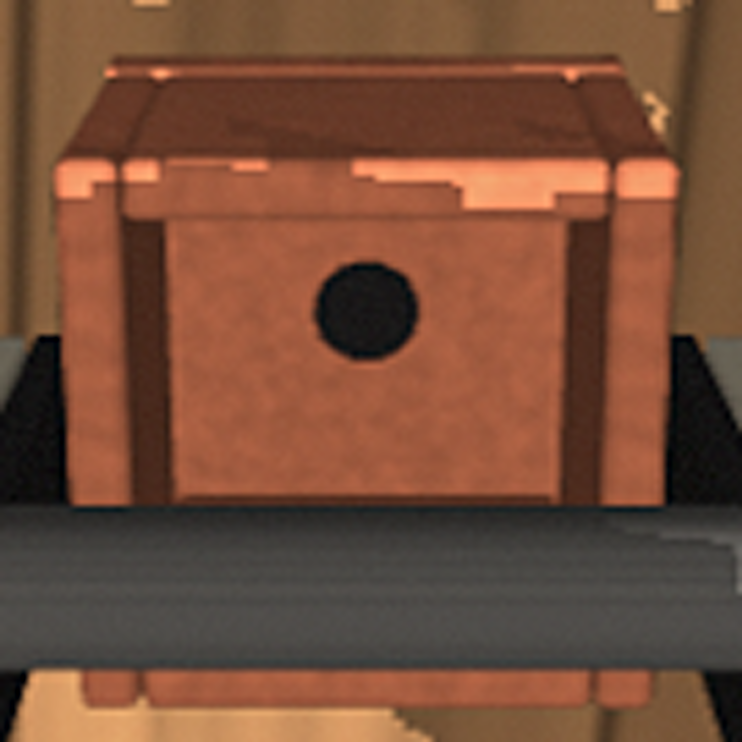

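Run:
```python
from h import *
f=np.load('w11.npz'); c=calibration('wrist'); c['view']=f['view']
W=np.array([ray_z(c,(x+.5)/5.5-.5+195,(y+.5)/5.5-.5+165,.163) for x,y in [(54,162),(680,162),(652,706),(80,706)]])
print(W)
P=[(.028,-.028),(-.028,-.028),(-.028,.028),(.028,.028)]
t,th,e=fit(P,W);print(t,np.degrees(th),e)
s=r.get_state();p=s['tcp_pos'];y=s['eef_rot'][2];print(p,s['eef_rot'],s['contact_force'])
off=t-p[:2]; print(off)
print(delta([*p,y],[*(C(0,.0726)+off),p[2],np.degrees(TH)-np.degrees(th)+y]))
```

```text
[[0.4888 0.2673 0.163 ]
 [0.4335 0.2633 0.163 ]
 [0.4296 0.3181 0.163 ]
 [0.485  0.3222 0.163 ]]
[0.4592 0.2928] 4.104839784142204 [[0.0004 0.0005]
 [0.0002 0.0005]
 [0.0003 0.0005]
 [0.0002 0.0005]]
[0.4572 0.2936 0.1306] [-179.9751    0.0796  -85.8282] [-0.2371 -0.6889 -3.0853]
[ 0.002  -0.0009]
(array([ 0.2189, -0.0246, -0.    ]), np.float64(0.001))
```

Run:
```python
from h import *
print(delta([.4578,.294,.1315,-85.82],[.4946,.0791,.1315,-85.9]))
```

```text
(array([ 0.217, -0.021, -0.   ]), np.float64(0.001))
```

Call:
{"op": "servo_tool", "data": {
  "grip": [-0.1, -0.1, -0.1, -0.1, -0.1, -0.1, -0.1, -0.1, -0.1, -0.1],
  "translation": [
    [0.02, -0.002, 0],
    [0.055, -0.005, 0],
    [0.09, -0.009, 0],
    [0.125, -0.012, 0],
    [0.16, -0.015, 0],
    [0.19, -0.018, 0],
    [0.21, -0.02, 0],
    [0.217, -0.021, 0],
    [0.217, -0.021, 0],
    [0.217, -0.021, 0]
  ],
  "turn": [0, 0, 0, 0, 0, 0, 0, 0, 0, 0]
}}

```text
time_s: 13.38
tcp_pos: [0.4938, 0.0784, 0.1293]
eef_rot: [179.9, -0.0, -85.9]
contact_force: [0.7, 0.0, -1.7]
gripper_width: 0.0556
```

Run:
```python
from h import *
s=r.get_state();print(s['tcp_pos'],s['eef_rot'],s['contact_force'],s['gripper_width'])
c=calibration('wrist')
i,d=capture('wrist');save('w12',i,1.5);np.savez('w12.npz',i=i,d=d,view=c['view'])
s=r.get_state();print(s['tcp_pos'],s['eef_rot'])
```

```text
[0.4938 0.0784 0.1293] [179.9039  -0.0312 -85.8842] [ 0.7496  0.0478 -1.6666] 0.055646800365583275
[0.4939 0.0789 0.1295] [179.9234  -0.0266 -85.8272]
```

View pics/w12.png

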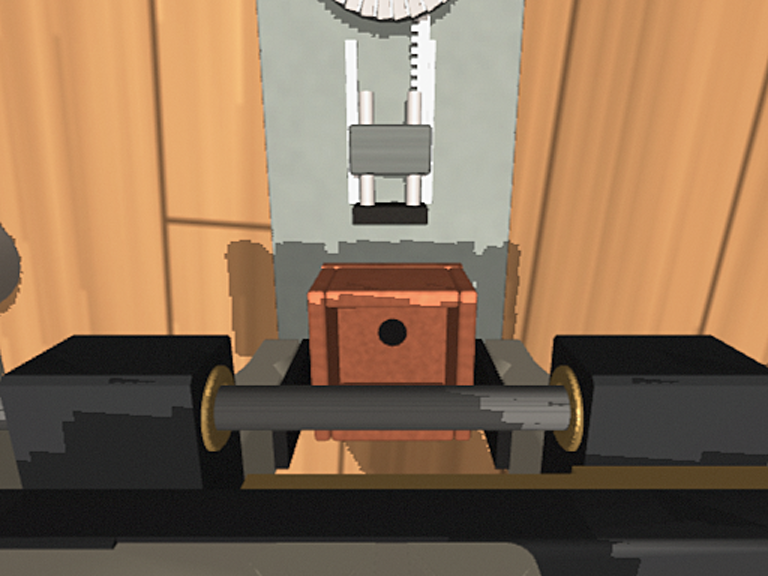

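Run:
```python
from h import *
f=np.load('w12.npz'); save('w12a',f['i'][70:300,160:350],3.4) 
c=calibration('wrist'); c['view']=f['view']
for n,x,y,z in [('jawL',350,173,.046),('jawR',431.5,173,.046),('padface',390,222,.044),('padL',353,215,.044),('padR',427,215,.044),('potL',307.5,291,.160),('potR',477,291,.160)]:
    w=ray_z(c,x/1.5-.17,y/1.5-.17,z);print(n,w,Ci(w)*1000)
```

```text
jawL [0.5214 0.0181 0.046 ] [21.4107 11.0718]
jawR [0.478 0.015 0.046] [-22.1     11.1048]
padface [0.4982 0.043  0.044 ] [ 0.1057 37.5387]
padL [0.5188 0.0405 0.044 ] [20.4645 33.6652]
padR [0.4782 0.0377 0.044 ] [-20.2709  33.7017]
potL [0.5243 0.0511 0.16  ] [26.6573 43.7871]
potR [0.4694 0.0472 0.16  ] [-28.3103  43.8512]
```

View pics/w12a.png

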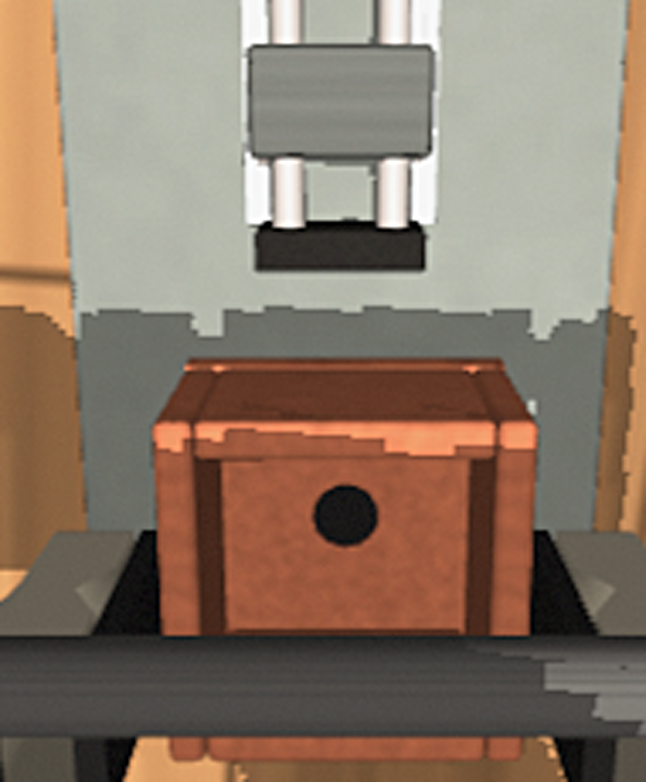

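Call:
{"op": "servo_tool", "data": {
  "grip": [-0.1, -0.1, -0.1, -0.1, -0.1, -0.1, -0.1, -0.1],
  "translation": [
    [-0.0007, -0.0007, 0.02],
    [-0.0007, -0.0007, 0.045],
    [-0.0007, -0.0007, 0.07],
    [-0.0007, -0.0007, 0.088],
    [-0.0007, -0.0007, 0.098],
    [-0.0007, -0.0007, 0.103],
    [-0.0007, -0.0007, 0.107],
    [-0.0007, -0.0007, 0.107]
  ],
  "turn": [0, 0, 0, 0, 0, 0, 0, 0]
}}

```text
time_s: 14.1
tcp_pos: [0.4951, 0.0798, 0.0232]
eef_rot: [180.0, -0.0, -85.8]
contact_force: [0.2, 0.4, -0.8]
gripper_width: 0.0561
```

Run:
```python
from h import *
s=r.get_state();print(s['tcp_pos'],s['eef_rot'],s['contact_force'],s['gripper_width'])
c=calibration('wrist')
i,d=capture('wrist');save('w13',i,1.5);np.savez('w13.npz',i=i,d=d,view=c['view'])
s=r.get_state();print(s['tcp_pos'],s['eef_rot'],s['contact_force'])
```

```text
[0.4951 0.0798 0.0232] [179.9976  -0.0052 -85.779 ] [ 0.1932  0.4311 -0.7539] 0.0560971891319261
[0.4954 0.0798 0.0238] [-179.963     0.0091  -85.7852] [ 0.1043  0.7882 -1.3855]
```

View pics/w13.png

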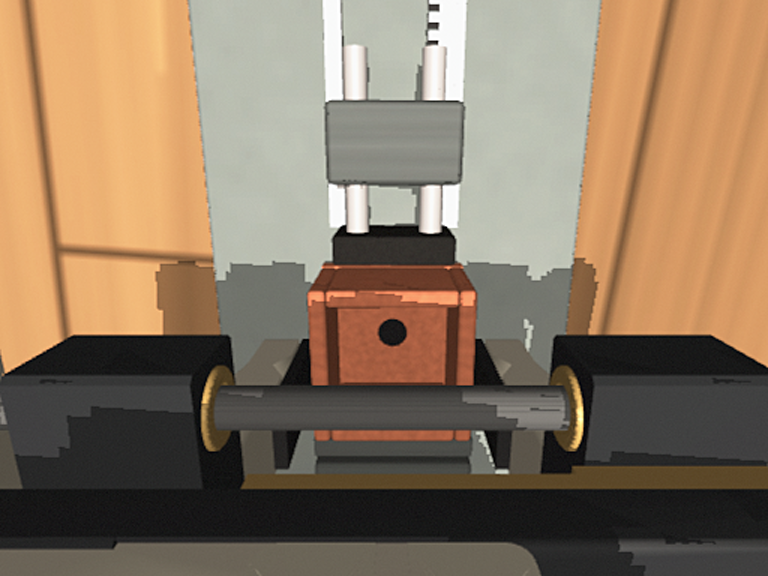

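Run:
```python
from h import *
f=np.load('w13.npz'); 
c=calibration('wrist'); c['view']=f['view']
for n,x,y,z in [('jawL',326.5,183,.046),('jawR',464,183,.046),('padL',333,262,.044),('padR',455,262,.044),('potL',307.5,291,.054),('potR',476,291,.054),('potBL',315,440,.054),('potBR',471,440,.054),('stopL',316,457,.045),('stopR',469,457,.045)]:
    w=ray_z(c,x/1.5-.17,y/1.5-.17,z);print(n,w,Ci(w)*1000)
```

```text
jawL [0.5217 0.0184 0.046 ] [21.7998 11.4295]
jawR [0.4777 0.0153 0.046 ] [-22.3775  11.3766]
padL [0.5188 0.0447 0.044 ] [20.7816 37.8549]
padR [0.4775 0.0417 0.044 ] [-20.7054  37.8047]
potL [0.5256 0.0526 0.054 ] [28.1084 45.2428]
potR [0.4711 0.0487 0.054 ] [-26.5191  45.1764]
potBL [0.5216 0.1075 0.054 ] [ 27.9712 100.2881]
potBR [0.4664 0.1035 0.054 ] [-27.4038 100.2195]
stopL [0.5222 0.1209 0.045 ] [ 29.5238 113.5547]
stopR [0.4641 0.1167 0.045 ] [-28.6725 113.4824]
```

Call:
{"op": "servo_tool", "data": {
  "grip": [-0.1, -0.1, -0.1],
  "translation": [
    [0, 0.0004, 0.001],
    [0, 0.0004, 0.002],
    [0, 0.0004, 0.002]
  ],
  "turn": [0.002, 0.002, 0.002]
}}

```text
time_s: 14.4
tcp_pos: [0.4948, 0.0795, 0.0218]
eef_rot: [-179.9, 0.0, -85.9]
contact_force: [-0.5, 0.4, -1.6]
gripper_width: 0.0558
```

Call:
{"op": "servo_tool", "data": {
  "grip": [-0.1, -0.3, -0.5, -0.6, -0.6, -0.6, -0.6, -0.6, -0.6],
  "translation": [
    [0, 0, 0.0005],
    [0, 0, 0.0005],
    [0, 0, 0.0005],
    [0, 0, 0.0005],
    [0, 0, 0.0005],
    [0, 0, -0.02],
    [0, 0, -0.05],
    [0, 0, -0.09],
    [0, 0, -0.1]
  ],
  "turn": [0, 0, 0, 0, 0, 0, 0, 0, 0]
}}

```text
time_s: 15.15
tcp_pos: [0.4973, 0.0802, 0.1267]
eef_rot: [-179.6, 0.1, -85.9]
contact_force: [2.0, 0.6, 0.3]
gripper_width: 0.07
```

Run:
```python
from h import *
s=r.get_state();print(s['tcp_pos'],s['eef_rot'],s['contact_force'],s['gripper_width'])
c=calibration('wrist')
i,d=capture('wrist');save('w14',i,1.5);np.savez('w14.npz',i=i,d=d,view=c['view'])
s=r.get_state();print(s['tcp_pos'],s['eef_rot'],s['contact_force'])
```

```text
[0.4973 0.0802 0.1267] [-179.605     0.0941  -85.8589] [1.9528 0.5666 0.2961] 0.07001488799836406
[0.4976 0.0805 0.1268] [-179.5362    0.1486  -85.8736] [1.0376 0.9541 0.7531]
```

View pics/w14.png

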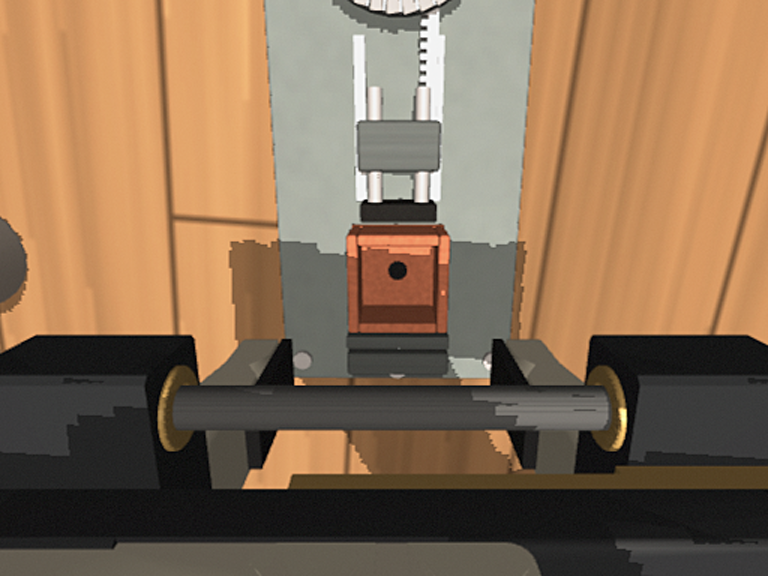

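Run:
```python
from h import *
c=calibration('wrist'); c['view']=np.load('w6.npz')['view']
print(ray_z(c,392/1.5-.17,308/1.5-.17,.086),C(.086,-.195))
s=r.get_state();cmd=[*s['tcp_pos'],s['eef_rot'][2]];print(cmd)
c1=[.59,-.18,.135,-175.9]
print(delta(cmd,c1))
```

```text
[ 0.6003 -0.1829  0.086 ] [ 0.6004 -0.1829]
[np.float64(0.497608571764698), np.float64(0.08052054879770082), np.float64(0.1267710850748528), np.float64(-85.87358156706703)]
(array([ 0.2665, -0.0734, -0.0082]), np.float64(1.571))
```

Call:
{"op": "servo_tool", "data": {
  "grip": [0.3, 0.3, 0.3, 0.3, 0.3, 0.3, 0.3, 0.3, 0.3, 0.3],
  "translation": [
    [0.02, -0.005, -0.02],
    [0.055, -0.018, -0.025],
    [0.09, -0.03, -0.025],
    [0.125, -0.042, -0.025],
    [0.16, -0.055, -0.025],
    [0.195, -0.065, -0.025],
    [0.23, -0.075, -0.025],
    [0.255, -0.08, -0.02],
    [0.269, -0.083, -0.01],
    [0.269, -0.083, -0.01]
  ],
  "turn": [0.12, 0.24, 0.36, 0.48, 0.6, 0.72, 0.84, 0.96, 1.08, 1.2],
  "newtons": 6
}}

```text
time_s: 16.03
tcp_pos: [0.5958, -0.1859, 0.1288]
eef_rot: [179.9, -0.1, -155.2]
contact_force: [-0.7, 1.0, -1.0]
gripper_width: 0.0305
```

Call:
{"op": "servo_tool", "data": {
  "grip": [0.3, 0.3, 0.3, 0.3, 0.3],
  "translation": [
    [0, 0, 0],
    [0, 0, 0],
    [0, 0, 0],
    [0, 0, 0],
    [0, 0, 0]
  ],
  "turn": [0.12, 0.24, 0.371, 0.371, 0.371]
}}

```text
time_s: 16.45
tcp_pos: [0.5964, -0.1832, 0.1312]
eef_rot: [-180.0, -0.0, -175.8]
contact_force: [-0.5, -0.1, 0.5]
gripper_width: 0.031
```

Run:
```python
from h import *
s=r.get_state();print(s['tcp_pos'],s['eef_rot'],s['contact_force'],s['gripper_width'])
c=calibration('wrist')
i,d=capture('wrist');save('w15',i,1.5);np.savez('w15.npz',i=i,d=d,view=c['view'])
s=r.get_state();cmd=[*s['tcp_pos'],s['eef_rot'][2]];print(cmd)
print(delta(cmd,[.6003,-.1829,.067,-175.93]), w2px(c,[.6003,-.1829,.086])*1.5)
```

```text
[ 0.5964 -0.1832  0.1312] [-179.999   -0.003 -175.755] [-0.4586 -0.1449  0.4534] 0.030962769554428535
[np.float64(0.5964410222600925), np.float64(-0.18309479574391307), np.float64(0.13128246706286256), np.float64(-175.6967455948654)]
(array([-0.0039, -0.0001,  0.0643]), np.float64(0.004)) [391.8084 310.4302]
```

View pics/w15.png

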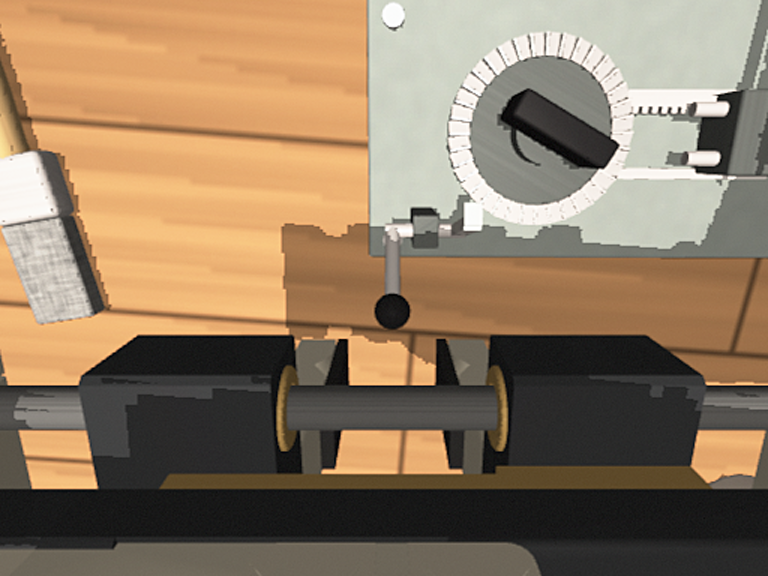

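Call:
{"op": "servo_tool", "data": {
  "grip": [0.3, 0.3, 0.3, 0.3, 0.7, 0.7, 0.7, 0.7, 0.7, 0.7],
  "translation": [
    [-0.004, 0, 0.03],
    [-0.004, 0, 0.055],
    [-0.004, 0, 0.064],
    [-0.004, 0, 0.064],
    [-0.004, 0, 0.064],
    [-0.004, 0, 0.064],
    [-0.004, 0, 0.064],
    [-0.004, 0, 0.064],
    [-0.004, 0, 0.064],
    [-0.004, 0, 0.064]
  ],
  "turn": [0.004, 0.004, 0.004, 0.004, 0.004, 0.004, 0.004, 0.004, 0.004, 0.004],
  "newtons": 6
}}

```text
time_s: 17.33
tcp_pos: [0.6013, -0.1828, 0.0684]
eef_rot: [-180.0, 0.1, -176.1]
contact_force: [0.9, 0.6, 2.2]
gripper_width: 0.013
```

Run:
```python
from h import *
s=r.get_state();print(s['tcp_pos'],s['eef_rot'],s['contact_force'],s['gripper_width'])
b=lambda p:np.array([52+52.5*np.sin(p-.65),46+52.5*np.cos(p-.65)])
for q in np.arange(1.2,-.01,-.15): 
    d=(b(q)-b(1.35))/1000; print(round(q,2),-d.round(4))
```

```text
[ 0.6013 -0.1828  0.0684] [-179.9817    0.1273 -176.149 ] [0.9234 0.5762 2.2408] 0.013027244175971037
1.2 [ 0.0064 -0.0046]
1.05 [ 0.0134 -0.0082]
0.9 [ 0.0208 -0.0107]
0.75 [ 0.0286 -0.0121]
0.6 [ 0.0364 -0.0123]
0.45 [ 0.0443 -0.0113]
0.3 [ 0.0518 -0.0092]
0.15 [ 0.059  -0.0059]
0.0 [ 0.0656 -0.0016]
```

Call:
{"op": "servo_tool", "data": {
  "grip": [0.7, 0.7, 0.7, 0.7, 0.7, 0.7, 0.7, 0.7, 0.7, 0.7],
  "translation": [
    [0.0064, 0, -0.0046],
    [0.0134, 0, -0.0082],
    [0.0208, 0, -0.0107],
    [0.0286, 0, -0.0121],
    [0.0364, 0, -0.0123],
    [0.0443, 0, -0.0113],
    [0.0518, 0, -0.0092],
    [0.059, 0, -0.0059],
    [0.064, 0, -0.0027],
    [0.064, 0, -0.0027]
  ],
  "turn": [0, 0, 0, 0, 0, 0, 0, 0, 0, 0]
}}

```text
time_s: 18.17
tcp_pos: [0.5326, -0.1876, 0.07]
eef_rot: [180.0, -0.2, -176.2]
contact_force: [-6.1, -1.3, 8.2]
gripper_width: 0.0142
```

Call:
{"op": "servo_tool", "data": {
  "grip": [0.3, 0.3, 0.3, 0.3, 0.3, 0.3, 0.3],
  "translation": [
    [0, 0, 0],
    [0, 0, 0],
    [0, 0, 0],
    [0, 0, -0.02],
    [0, 0, -0.05],
    [0, 0, -0.06],
    [0, 0, -0.06]
  ],
  "turn": [0, 0, 0, 0, 0, 0, 0]
}}

```text
time_s: 18.75
tcp_pos: [0.5384, -0.1873, 0.1329]
eef_rot: [-179.9, 0.3, -176.1]
contact_force: [1.0, 0.2, -0.4]
gripper_width: 0.0306
```

Run:
```python
from h import *
s=r.get_state();print(s['tcp_pos'],s['eef_rot'],s['contact_force'],s['gripper_width'])
c=calibration('wrist')
i,d=capture('wrist');save('w16',i,1.5);np.savez('w16.npz',i=i,d=d,view=c['view'])
save('w16a',i[60:200,290:440],5)
print(w2px(c,[*C(.02,-.195),.088])*1.5)
```

```text
[ 0.5384 -0.1873  0.1329] [-179.9475    0.2823 -176.1452] [ 1.049   0.247  -0.3988] 0.030605136022172123
[391.818  295.2948]
```

View pics/w16.png

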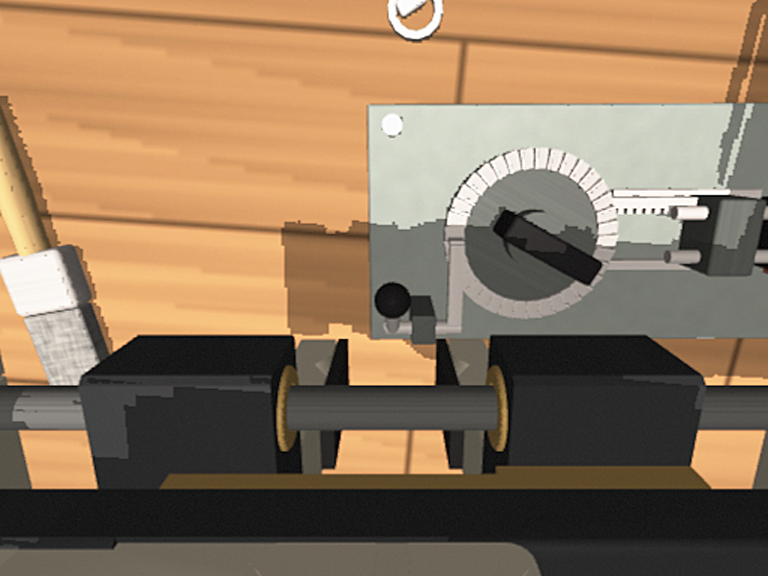

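View pics/w16a.png

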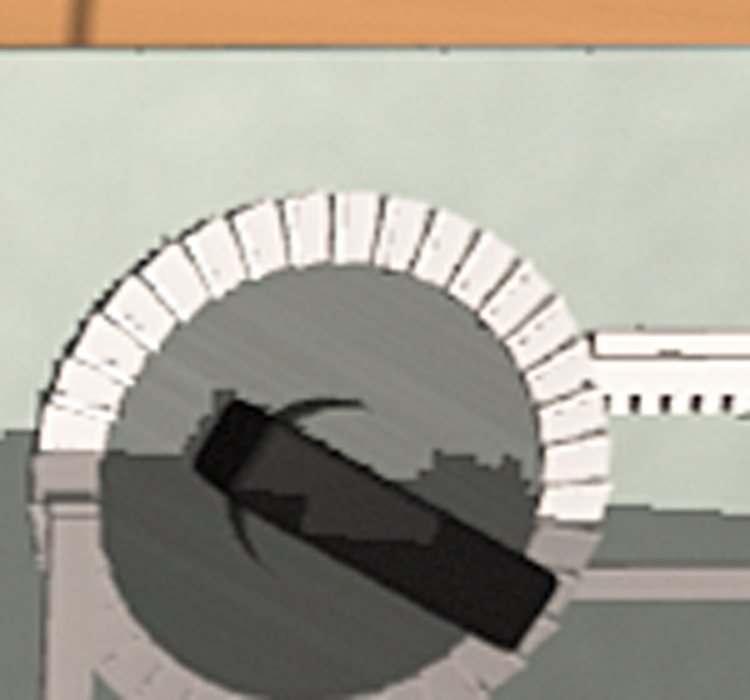

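Run:
```python
from h import *
f=np.load('w16.npz'); c=calibration('wrist'); c['view']=f['view']
W=[ray_z(c,(x+.5)/5-.5+290,(y+.5)/5-.5+60,.08) for x,y in [(272,415),(557,578),(512,650),(238,492)]]
P=[(-.026,-.007),(-.026,.007),(.026,.007),(.026,-.007)]
best=min([(lambda o:(o[2].max(),o))(fit(np.roll(P,k,axis=0),W)) for k in range(4)],key=lambda a:a[0])
t,th,e=best[1];print(t,np.degrees(th),e, Ci(t),C(0,-.115))
s=r.get_state();cmd=[*s['tcp_pos'],s['eef_rot'][2]];print(cmd)
```

```text
[ 0.5084 -0.1095] 65.11593153402784 [[0.0009 0.0001]
 [0.0003 0.0017]
 [0.0009 0.0005]
 [0.0003 0.0023]] [-0.0005 -0.1153] [ 0.509  -0.1092]
[np.float64(0.5372884005014817), np.float64(-0.18702863384197402), np.float64(0.13116869803547648), np.float64(-176.1725192002073)]
```

Run:
```python
from h import *
s=r.get_state();cmd=[*s['tcp_pos'],s['eef_rot'][2]]
print(delta(cmd,[.5087,-.1093,.13,-116]))
```

```text
(array([0.0233, 0.0795, 0.0012]), np.float64(-1.05))
```

Call:
{"op": "servo_tool", "data": {
  "grip": [0.3, 0.3, 0.3, 0.3, 0.3, 0.3, 0.3, 0.3, 0.3, 0.3],
  "translation": [
    [0.023, 0.08, 0],
    [0.023, 0.08, 0],
    [0.023, 0.08, 0],
    [0.023, 0.08, 0],
    [0.023, 0.08, 0],
    [0.023, 0.08, 0],
    [0.023, 0.08, 0],
    [0.023, 0.08, 0],
    [0.023, 0.08, 0],
    [0.023, 0.08, 0]
  ],
  "turn": [-0.12, -0.24, -0.36, -0.48, -0.6, -0.72, -0.84, -0.96, -1.05, -1.05],
  "newtons": 20
}}

```text
time_s: 19.63
tcp_pos: [0.5074, -0.1087, 0.1288]
eef_rot: [179.9, -0.0, -115.8]
contact_force: [0.0, 0.3, -0.1]
gripper_width: 0.0303
```

Run:
```python
from h import *
s=r.get_state();cmd=[*s['tcp_pos'],s['eef_rot'][2]];print(cmd,s['contact_force'],s['moment'])
c=calibration('wrist')
i,d=capture('wrist');save('w17',i,1.5);np.savez('w17.npz',i=i,d=d,view=c['view'])
print(w2px(c,[*C(0,-.115),.08])*1.5)
print(delta(cmd,[.5088,-.1093,.053,-116]))
```

```text
[np.float64(0.5074007148172204), np.float64(-0.10873723788734316), np.float64(0.12876196148375774), np.float64(-115.78894886876463)] [ 0.0047  0.2749 -0.1443] [ 0.1251 -0.0977  0.0213]
[390.3015 302.5402]
(array([-0.0001, -0.0015,  0.0758]), np.float64(0.004))
```

View pics/w17.png

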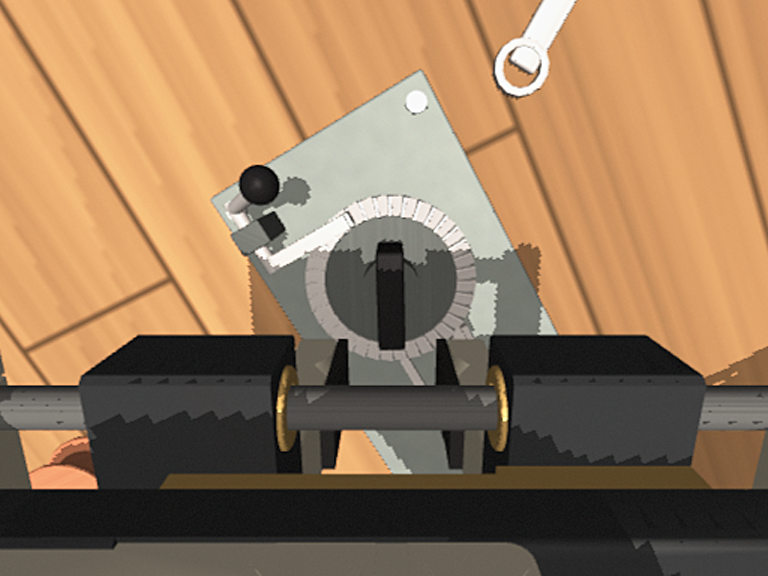

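Call:
{"op": "servo_tool", "data": {
  "grip": [0.3, 0.3, 0.3, 0.3, 0.75, 0.75, 0.75, 0.75, 0.75],
  "translation": [
    [0, -0.0007, 0.04],
    [0, -0.0007, 0.07],
    [0, -0.0007, 0.075],
    [0, -0.0007, 0.075],
    [0, -0.0007, 0.075],
    [0, -0.0007, 0.075],
    [0, -0.0007, 0.075],
    [0, -0.0007, 0.075],
    [0, -0.0007, 0.075]
  ],
  "turn": [0.004, 0.004, 0.004, 0.004, 0.004, 0.004, 0.004, 0.004, 0.004],
  "newtons": 20
}}

```text
time_s: 20.43
tcp_pos: [0.5084, -0.1086, 0.0562]
eef_rot: [180.0, 0.1, -116.3]
contact_force: [-4.6, 4.9, 4.1]
gripper_width: 0.0123
```

Run:
```python
from h import *
s=r.get_state();print(s['tcp_pos'],s['eef_rot'],s['contact_force'],s['moment'],s['joint_torque'],s['gripper_width'])
```

```text
[ 0.5084 -0.1086  0.0562] [ 179.9903    0.0504 -116.2768] [-4.6011  4.914   4.0968] [1.8412 1.6262 0.0287] [ -1.8676 -41.0637  23.2902   6.5573   1.3955  -0.0098] 0.012289861794557431
```

Call:
{"op": "servo_tool", "data": {
  "grip": [0.75, 0.75, 0.75, 0.75, 0.75, 0.75, 0.75, 0.75, 0.75, 0.75],
  "translation": [
    [0, 0.0007, 0],
    [0, 0.0007, 0],
    [0, 0.0007, 0],
    [0, 0.0007, 0],
    [0, 0.0007, 0],
    [0, 0.0007, 0],
    [0, 0.0007, 0],
    [0, 0.0007, 0],
    [0, 0.0007, 0],
    [0, 0.0007, 0]
  ],
  "turn": [0.08, 0.16, 0.24, 0.32, 0.4, 0.48, 0.55, 0.55, 0.55, 0.55]
}}

```text
time_s: 21.27
tcp_pos: [0.5102, -0.109, 0.0575]
eef_rot: [-179.8, 0.2, -147.7]
contact_force: [-0.8, -0.8, 8.3]
gripper_width: 0.0114
```

```bash
cat > st.py <<'E'
from h import *
s=r.get_state();print(s['time_s'],s['tcp_pos'],s['eef_rot'],'F',s['contact_force'],'M',s['moment'],'J6',s['joint_torque'][5],s['gripper_width'],'rel',s['eef_rot'][2]+180-4.07)
E
python3 st.py
python3 - <<'E'
from h import *
i,d=capture('wrist');save('w18',i,1.5);
E
python3 st.py
```

```text
21.2667 [ 0.5102 -0.109   0.0575] [-179.8499    0.2055 -147.7334] F [-0.8069 -0.8113  8.3294] M [-0.2954  0.1262  0.0017] J6 -0.032053724862635136 0.01135539171061087 rel 28.196614631183074
21.3167 [ 0.5101 -0.109   0.0575] [-179.8507    0.2018 -147.7287] F [-0.5037 -1.5449  8.1462] M [-0.3301  0.2038 -0.0358] J6 -0.013657631061505526 0.010881031618536851 rel 28.20134984109162
```

View pics/w18.png

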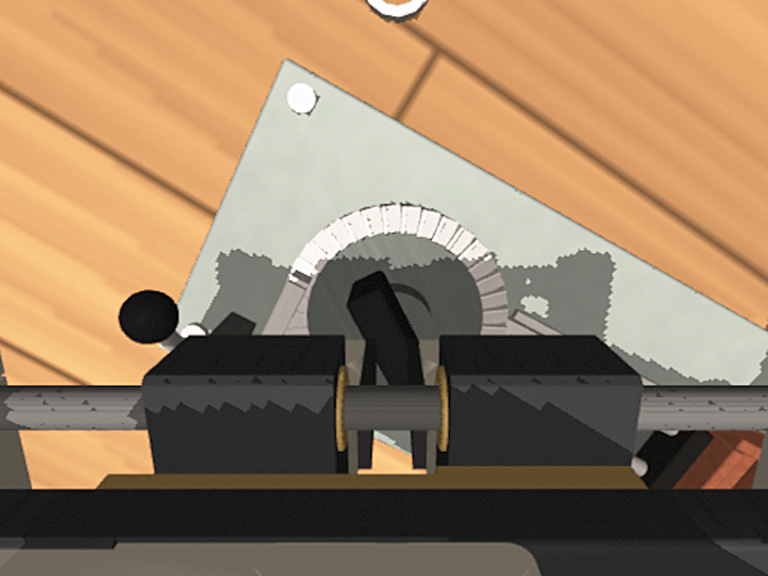

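Call:
{"op": "servo_tool", "data": {
  "grip": [0.3, 0.3, 0.3, 0.3, 0.3, 0.3, 0.3],
  "translation": [
    [0, 0, 0],
    [0, 0, 0],
    [0, 0, 0],
    [0, 0, -0.03],
    [0, 0, -0.06],
    [0, 0, -0.07],
    [0, 0, -0.07]
  ],
  "turn": [0, 0, 0, 0, 0, 0, 0]
}}

```text
time_s: 21.9
tcp_pos: [0.5103, -0.1086, 0.1286]
eef_rot: [-179.8, 0.3, -147.7]
contact_force: [1.1, -0.0, -0.3]
gripper_width: 0.0304
```

```bash
python3 st.py
python3 - <<'E'
from h import *
c=calibration('wrist')
i,d=capture('wrist');save('w19',i,1.5);np.savez('w19.npz',i=i,d=d,view=c['view']); save('w19a',i[100:240,180:340],5)
E
```

```text
21.9 [ 0.5103 -0.1086  0.1286] [-179.8398    0.3258 -147.7416] F [ 1.109  -0.0027 -0.25  ] M [ 0.0954 -0.2105 -0.0049] J6 0.00023271644749911502 0.03044412175942587 rel 28.188411471711326
```

View pics/w19.png

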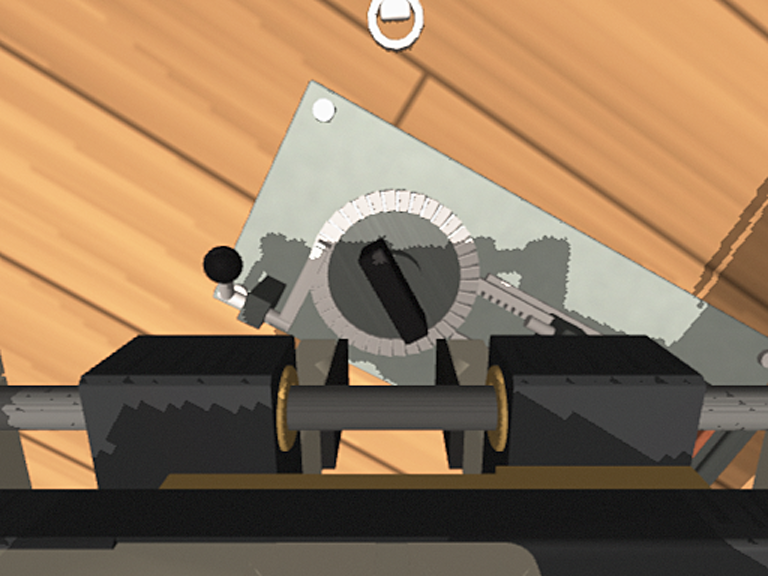

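View pics/w19a.png

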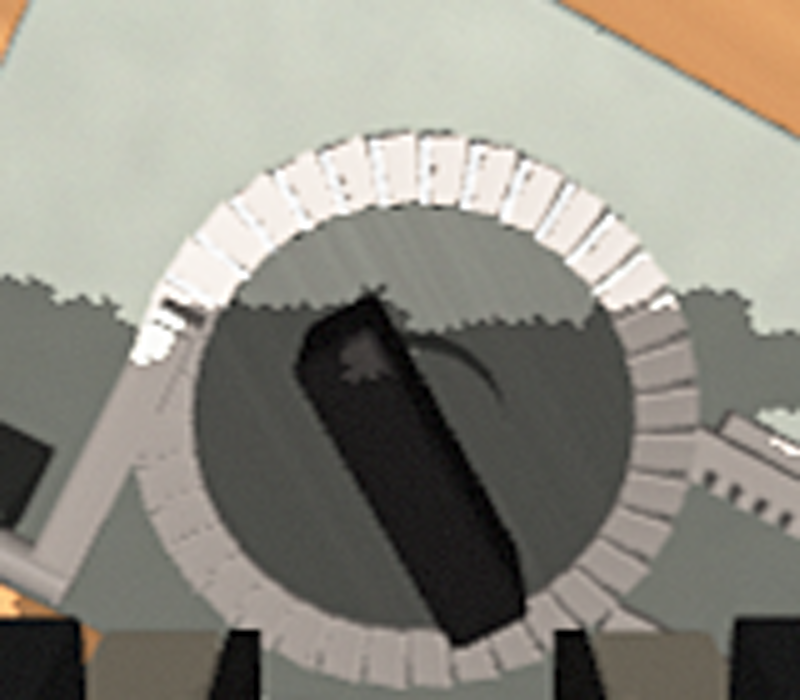

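Run:
```python
from h import *
f=np.load('w19.npz'); i=f['i'][140:240,220:300]
j=np.clip(i.astype(float)*4,0,255).astype(np.uint8); save('w19b',j,7)
c=calibration('wrist'); c['view']=f['view']
print('engaged ball px',[w2px(c,[*C(52e-3+.0525*np.sin(p-.65),-.195),.046+.0525*np.cos(p-.65)])*1.5 for p in (0,.05,.1,.15)])
```

```text
engaged ball px [array([223.646 , 262.3605]), array([220.7898, 267.0021]), array([217.9294, 271.762 ]), array([215.0768, 276.6218])]
```

View pics/w19b.png

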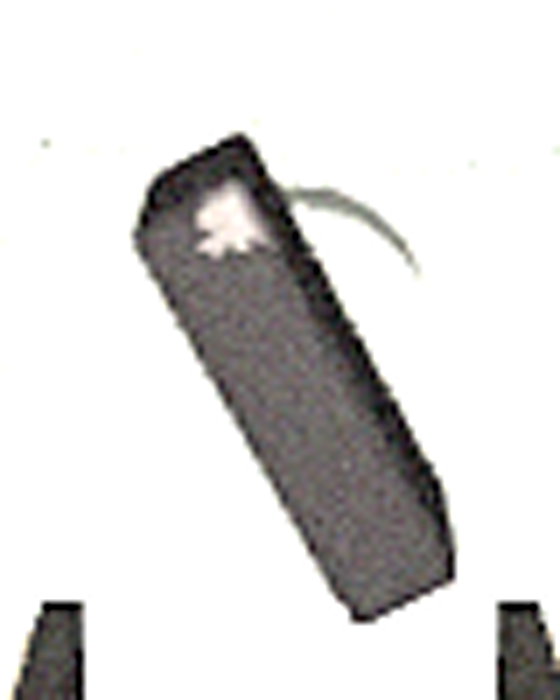

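Run:
```python
from h import *
f=np.load('w19.npz'); c=calibration('wrist'); c['view']=f['view']
W=[ray_z(c,(x+.5)/7-.5+220,(y+.5)/7-.5+140,.08) for x,y in [(137,237),(243,180),(455,577),(360,622)]]
P=[(-.026,-.007),(-.026,.007),(.026,.007),(.026,-.007)]
t,th,e=min([fit(np.roll(P,k,axis=0),W) for k in range(4)],key=lambda a:a[2].max())
print(t,np.degrees(th),'rel',np.degrees(th)-4.07,e,Ci(t))
```

```text
[ 0.5085 -0.1093] 60.237117442163274 rel 56.167117442163274 [[0.0001 0.0015]
 [0.0012 0.0007]
 [0.0004 0.0017]
 [0.0018 0.0006]] [-0.0005 -0.115 ]
```

Run:
```python
from h import *
s=r.get_state();cmd=[*s['tcp_pos'],s['eef_rot'][2]];print(cmd)
print(delta(cmd,[.5087,-.1093,.0515,-120.5]))
```

```text
[np.float64(0.5091313006609418), np.float64(-0.10851627802012279), np.float64(0.1267096016086905), np.float64(-147.77146502039392)]
(array([ 0.0008, -0.0004,  0.0752]), np.float64(-0.476))
```

Call:
{"op": "servo_tool", "data": {
  "grip": [0.3, 0.3, 0.3, 0.3, 0.3, 0.3, 0.3, 0.3],
  "translation": [
    [0.0008, -0.0004, 0],
    [0.0008, -0.0004, 0],
    [0.0008, -0.0004, 0],
    [0.0008, -0.0004, 0.02],
    [0.0008, -0.0004, 0.05],
    [0.0008, -0.0004, 0.07],
    [0.0008, -0.0004, 0.075],
    [0.0008, -0.0004, 0.075]
  ],
  "turn": [-0.12, -0.24, -0.36, -0.476, -0.476, -0.476, -0.476, -0.476]
}}

```text
time_s: 22.62
tcp_pos: [0.5059, -0.1098, 0.0479]
eef_rot: [179.8, -0.2, -120.5]
contact_force: [-0.6, -0.3, 0.1]
gripper_width: 0.0305
```

Call:
{"op": "servo_tool", "data": {
  "grip": [0.8, 0.8, 0.8, 0.8, 0.8],
  "translation": [
    [0, 0, 0],
    [0, 0, 0],
    [0, 0, 0],
    [0, 0, 0],
    [0, 0, 0]
  ],
  "turn": [0, 0, 0, 0, 0],
  "newtons": 40
}}

```text
time_s: 23.03
tcp_pos: [0.5081, -0.1092, 0.0512]
eef_rot: [-179.9, 0.1, -120.5]
contact_force: [-2.5, 3.7, 5.7]
gripper_width: 0.0133
```

```bash
python3 st.py
python3 - <<'E'
from h import *
i,d=capture('wrist');save('w20',i,1.5)
E
```

```text
23.0333 [ 0.5081 -0.1092  0.0512] [-179.9498    0.0737 -120.4852] F [-2.4893  3.7362  5.6907] M [ 1.724   1.1256 -0.0288] J6 0.011540217383299023 0.013253733234456139 rel 55.444782534343965
```

View pics/w20.png

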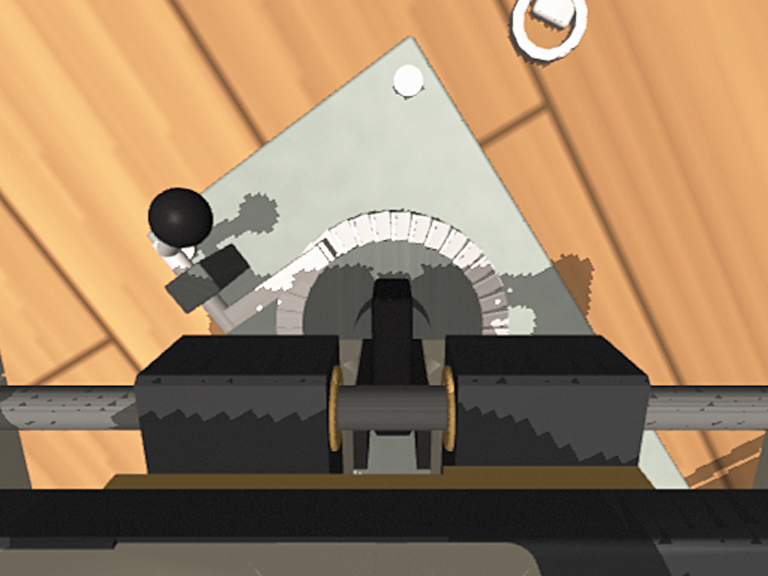

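Call:
{"op": "servo_tool", "data": {
  "grip": [0.8, 0.8, 0.8, 0.8, 0.8],
  "translation": [
    [0, 0, 0],
    [0, 0, 0],
    [0, 0, 0],
    [0, 0, 0],
    [0, 0, 0]
  ],
  "turn": [0.03, 0.06, 0.09, 0.12, 0.12]
}}

```text
time_s: 23.5
tcp_pos: [0.508, -0.1092, 0.0511]
eef_rot: [-180.0, 0.1, -127.5]
contact_force: [-3.8, 3.9, 6.2]
gripper_width: 0.0137
```

```bash
python3 st.py
python3 - <<'E'
from h import *
i,d=capture('wrist');save('w21',i[130:300,60:400],2.2)
E
```

```text
23.5 [ 0.508  -0.1092  0.0511] [-179.9616    0.0689 -127.4605] F [-3.8236  3.9092  6.2296] M [ 1.6084  1.1409 -0.0356] J6 -0.5158129893243313 0.013673280100558549 rel 48.46951209823079
```

View pics/w21.png

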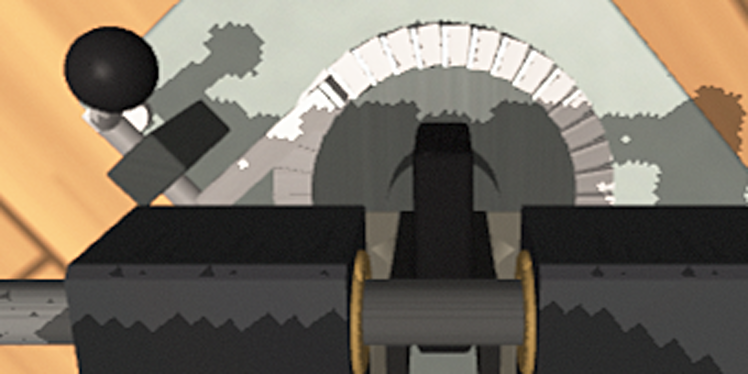

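Call:
{"op": "servo_tool", "data": {
  "grip": [0.8, 0.8, 0.8, 0.8, 0.8, 0.8, 0.8, 0.8, 0.8, 0.8],
  "translation": [
    [0, 0, 0],
    [0, 0, 0],
    [0, 0, 0],
    [0, 0, 0],
    [0, 0, 0],
    [0, 0, 0],
    [0, 0, 0],
    [0, 0, 0],
    [0, 0, 0],
    [0, 0, 0]
  ],
  "turn": [0.044, 0.088, 0.132, 0.175, 0.219, 0.263, 0.307, 0.35, 0.35, 0.35]
}}

```text
time_s: 24.38
tcp_pos: [0.5081, -0.1092, 0.0511]
eef_rot: [-180.0, 0.1, -147.4]
contact_force: [-2.3, 4.3, 7.0]
gripper_width: 0.0131
```

```bash
python3 st.py
python3 - <<'E'
from h import *
i,d=capture('wrist');save('w22',i,1.5)
E
python3 st.py
```

```text
24.3833 [ 0.5081 -0.1092  0.0511] [-179.9865    0.0799 -147.418 ] F [-2.2607  4.2747  6.9941] M [ 1.7371  1.1357 -0.0351] J6 -0.14647634234279394 0.013135445082144275 rel 28.51197091382391
24.4333 [ 0.5081 -0.1092  0.0511] [-179.9838    0.0848 -147.4067] F [-2.8838  4.9077  7.1397] M [ 1.7155  1.0453 -0.0269] J6 -0.02962790778838098 0.01328586728689848 rel 28.523292738004407
```

View pics/w22.png

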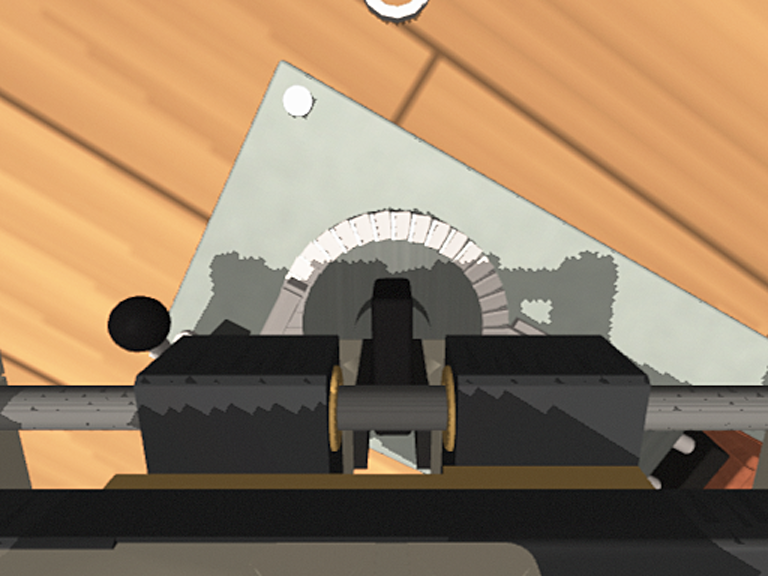

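Call:
{"op": "servo_tool", "data": {
  "grip": [0.8, 0.8, 0.8, 0.8, 0.8, 0.8, 0.8],
  "translation": [
    [0, 0, 0],
    [0, 0, 0],
    [0, 0, 0],
    [0, 0, 0],
    [0, 0, 0],
    [0, 0, 0],
    [0, 0, 0]
  ],
  "turn": [0.044, 0.088, 0.132, 0.175, 0.175, 0.175, 0.175]
}}

```text
time_s: 25.02
tcp_pos: [0.5081, -0.1091, 0.0511]
eef_rot: [180.0, 0.1, -157.4]
contact_force: [-2.8, 4.3, 6.3]
gripper_width: 0.0133
```

```bash
python3 st.py
python3 - <<'E'
from h import *
for k in range(3):
    capture('wrist'); s=r.get_state(); print(s['moment'][2], s['joint_torque'][5])
E
```

```text
25.0167 [ 0.5081 -0.1091  0.0511] [ 179.9988    0.083  -157.43  ] F [-2.8062  4.258   6.2788] M [ 1.7112  1.0449 -0.0073] J6 -0.019771275110542774 0.013275769578008044 rel 18.500019393885587
0.014437172479170228 -0.008485820435453206
0.0030393345685857014 -0.006138488097349182
0.02693903948129584 -0.0055829853226896375
```

Call:
{"op": "servo_tool", "data": {
  "grip": [0.8, 0.8, 0.8, 0.8, 0.8, 0.8, 0.8],
  "translation": [
    [0, 0, 0],
    [0, 0, 0],
    [0, 0, 0],
    [0, 0, 0],
    [0, 0, 0],
    [0, 0, 0],
    [0, 0, 0]
  ],
  "turn": [0.044, 0.088, 0.132, 0.175, 0.175, 0.175, 0.175]
}}

```text
time_s: 25.75
tcp_pos: [0.508, -0.1092, 0.0511]
eef_rot: [180.0, 0.1, -167.5]
contact_force: [-2.9, 5.0, 6.4]
gripper_width: 0.0133
```

```bash
python3 st.py
python3 - <<'E'
from h import *
for k in range(4):
    i,d=capture('wrist' if k<3 else 'scene'); s=r.get_state(); print(s['moment'][2], s['joint_torque'][5])
save('s23',i[165:235,210:300],8)
E
```

```text
25.75 [ 0.508  -0.1092  0.0511] [ 179.9851    0.0797 -167.4563] F [-2.9056  5.0067  6.3862] M [ 1.6741  1.0825 -0.0363] J6 -0.033346780110150576 0.013284728938297309 rel 8.47374719154245
0.05367586906323844 -0.022034767898730934
0.053855156880344354 -0.019696449162438512
0.017909011014627167 -0.01924503652844578
-0.021056934447145275 -0.019105214159935713
```

View pics/s23.png

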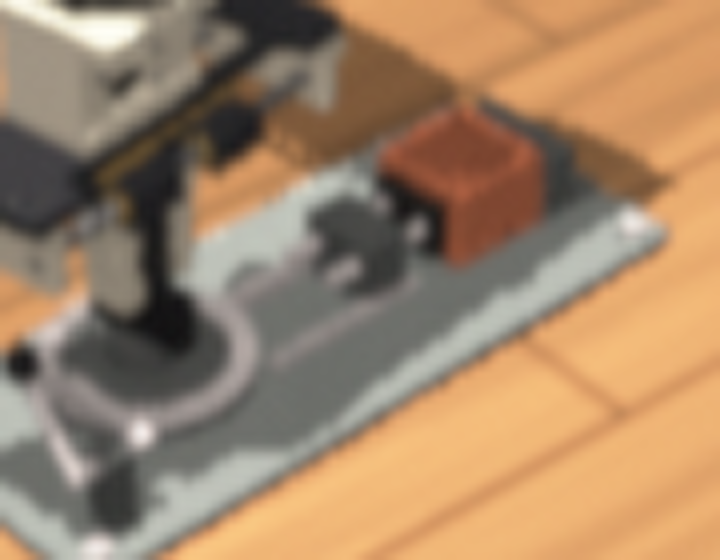

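Call:
{"op": "servo_tool", "data": {
  "grip": [0.8, 0.8, 0.8, 0.8, 0.8, 0.8, 0.8],
  "translation": [
    [0, 0, 0],
    [0, 0, 0],
    [0, 0, 0],
    [0, 0, 0],
    [0, 0, 0],
    [0, 0, 0],
    [0, 0, 0]
  ],
  "turn": [0.044, 0.088, 0.132, 0.175, 0.175, 0.175, 0.175]
}}

```text
time_s: 26.53
tcp_pos: [0.5081, -0.1092, 0.0511]
eef_rot: [180.0, 0.1, -177.5]
contact_force: [-3.2, 3.5, 5.8]
gripper_width: 0.0131
```

```bash
python3 st.py
python3 - <<'E'
from h import *
for k in range(4):
    i,d=capture('wrist' if k<3 else 'scene'); s=r.get_state(); print(s['moment'][2], s['joint_torque'][5])
save('s24',i[165:235,210:300],8)
E
```

```text
26.5333 [ 0.5081 -0.1092  0.0511] [ 179.9746    0.0777 -177.4679] F [-3.2365  3.5112  5.7596] M [1.6723 1.0808 0.2106] J6 -0.15798959881067276 0.013145490163921605 rel -1.5378538136282955
0.16952650497339844 -0.1465823734179139
0.15709690539179824 -0.1441428903490305
0.14725558963350752 -0.14362596441060305
0.12232838710774088 -0.14354611281305552
```

View pics/s24.png

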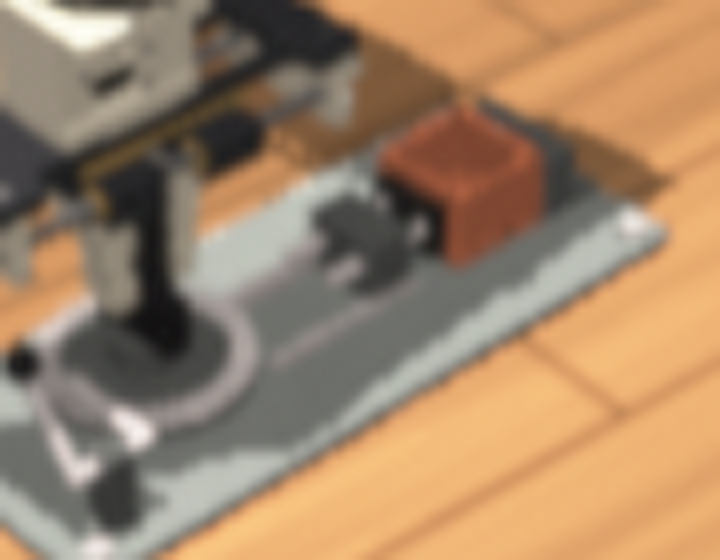

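Call:
{"op": "servo_tool", "data": {
  "grip": [0.8, 0.8, 0.8],
  "translation": [
    [0, 0, 0],
    [0, 0, 0],
    [0, 0, 0]
  ],
  "turn": [0.015, 0.03, 0.03]
}}

```text
time_s: 26.98
tcp_pos: [0.5081, -0.1092, 0.0511]
eef_rot: [180.0, 0.1, -179.2]
contact_force: [-3.4, 3.7, 5.2]
gripper_width: 0.0133
```

```bash
python3 st.py
python3 - <<'E'
from h import *
c=calibration('wrist')
i,d=capture('wrist'); s=r.get_state(); print(s['moment'][2], s['joint_torque'][5])
save('w25',i,1.5)
E
```

```text
26.9833 [ 0.5081 -0.1092  0.0511] [ 179.9744    0.0773 -179.2331] F [-3.3955  3.6548  5.2306] M [1.6719 1.0168 0.1831] J6 -0.4573681578040123 0.01325003039060992 rel -3.303117290345149
0.1486994612251821 -0.3114008903503418
```

View pics/w25.png

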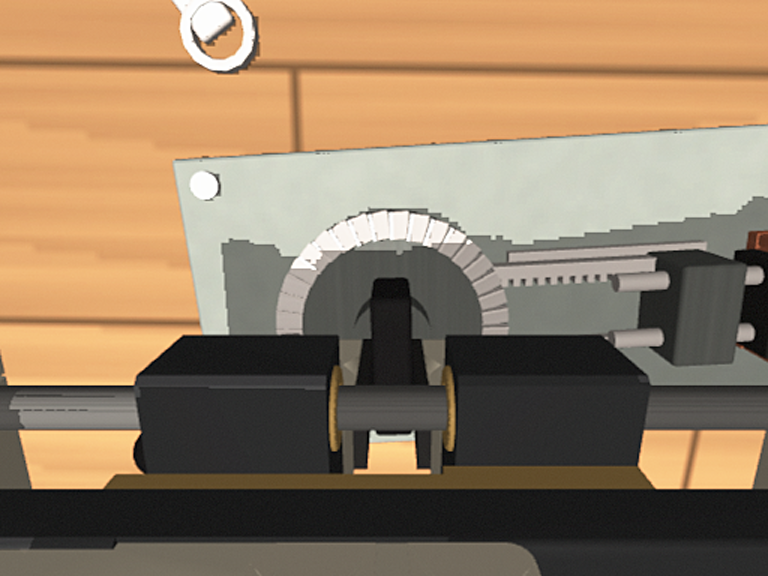

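Call:
{"op": "servo_tool", "data": {
  "grip": [0.6, 0.5, 0.5, 0.4, 0.4, 0.4, 0.4, 0.4, 0.4],
  "translation": [
    [0, 0, 0],
    [0, 0, 0],
    [0, 0, 0],
    [0, 0, 0],
    [0, 0, -0.02],
    [0, 0, -0.05],
    [0, 0, -0.08],
    [0, 0, -0.11],
    [0, 0, -0.11]
  ],
  "turn": [0, 0, 0, 0, 0, 0, 0, 0, 0]
}}

```text
time_s: 27.78
tcp_pos: [0.5113, -0.1099, 0.1661]
eef_rot: [-180.0, 0.5, -179.2]
contact_force: [0.1, -0.6, -0.3]
gripper_width: 0.0262
```

```bash
python3 st.py
python3 - <<'E'
from h import *
c=calibration('wrist')
i,d=capture('wrist'); save('w26',i,1.5); np.savez('w26.npz',i=i,d=d,view=c['view'])
print([w2px(c,[*C(52e-3+.0525*np.sin(p-.65),-.195),.046+.0525*np.cos(p-.65)])*1.5 for p in (0,.05,.1)])
E
```

```text
27.7833 [ 0.5113 -0.1099  0.1661] [-179.9615    0.5307 -179.1554] F [ 0.1378 -0.5686 -0.2618] M [ 0.0496 -0.3881 -0.0063] J6 -0.007632931228727102 0.02619509501943579 rel -3.2254131868082894
[array([255.1986, 321.5503]), array([254.9737, 326.0022]), array([254.8174, 330.535 ])]
```

View pics/w26.png

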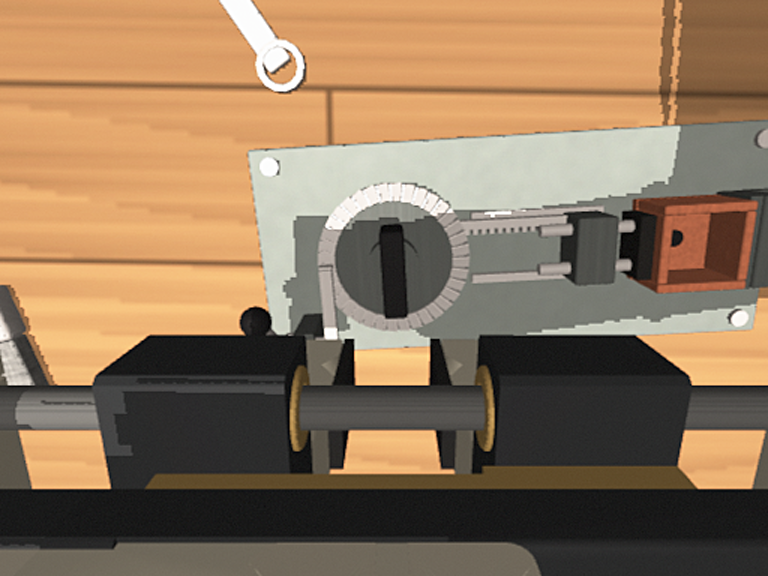

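Run:
```python
from h import *
s=r.get_state();cmd=[*s['tcp_pos'],s['eef_rot'][2]]
print(delta(cmd,[.55,.04,.25,-175.9]))
```

```text
(array([-0.0421,  0.1491, -0.0866]), np.float64(-0.058))
```

Call:
{"op": "servo_tool", "data": {
  "grip": [0.4, 0.4, 0.4, 0.4, 0.4, 0.4, 0.4],
  "translation": [
    [-0.04, 0.15, -0.084],
    [-0.04, 0.15, -0.084],
    [-0.04, 0.15, -0.084],
    [-0.04, 0.15, -0.084],
    [-0.04, 0.15, -0.084],
    [-0.04, 0.15, -0.084],
    [-0.04, 0.15, -0.084]
  ],
  "turn": [-0.057, -0.057, -0.057, -0.057, -0.057, -0.057, -0.057]
}}

```text
time_s: 28.42
tcp_pos: [0.5452, 0.0413, 0.2429]
eef_rot: [-180.0, -0.1, -175.9]
contact_force: [-0.4, 0.1, -0.6]
gripper_width: 0.0265
```

```bash
python3 st.py
python3 - <<'E'
from h import *
c=calibration('wrist')
i,d=capture('wrist'); save('w27',i,1.5); np.savez('w27.npz',i=i,d=d,view=c['view']); save('w27a',i[50:200,50:200],5); save('w27b',i[70:200,200:360],5)
E
```

```text
28.4167 [0.5452 0.0413 0.2429] [-179.9938   -0.0807 -175.8744] F [-0.4045  0.0872 -0.5823] M [ 0.0256 -0.1194 -0.0195] J6 -0.1032692869193852 0.026492633185976458 rel 0.05564097108031518
```

View pics/w27.png

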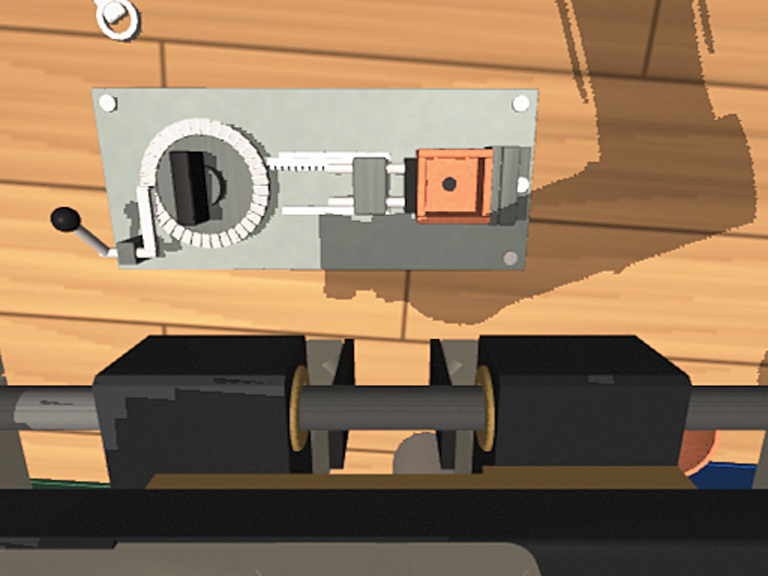

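View pics/w27a.png

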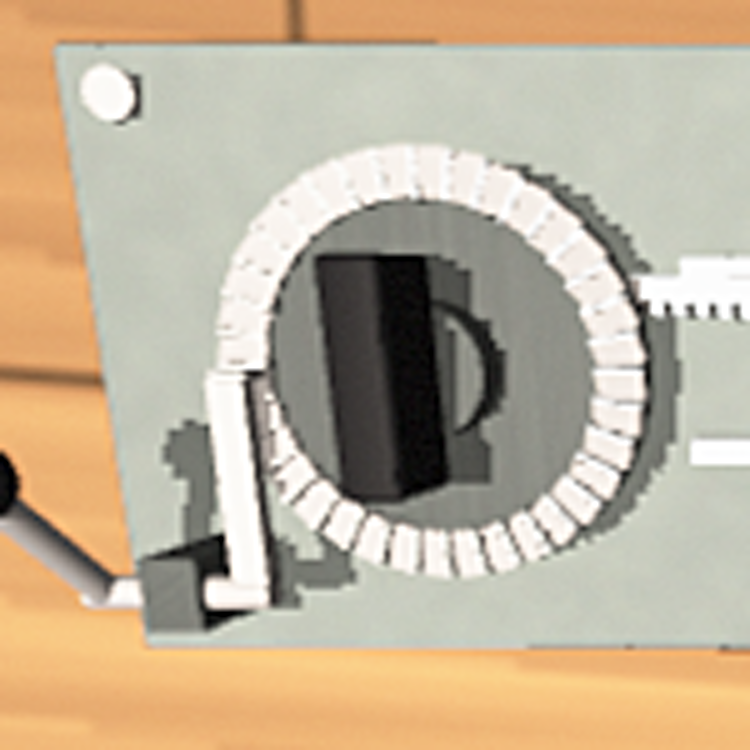

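View pics/w27b.png

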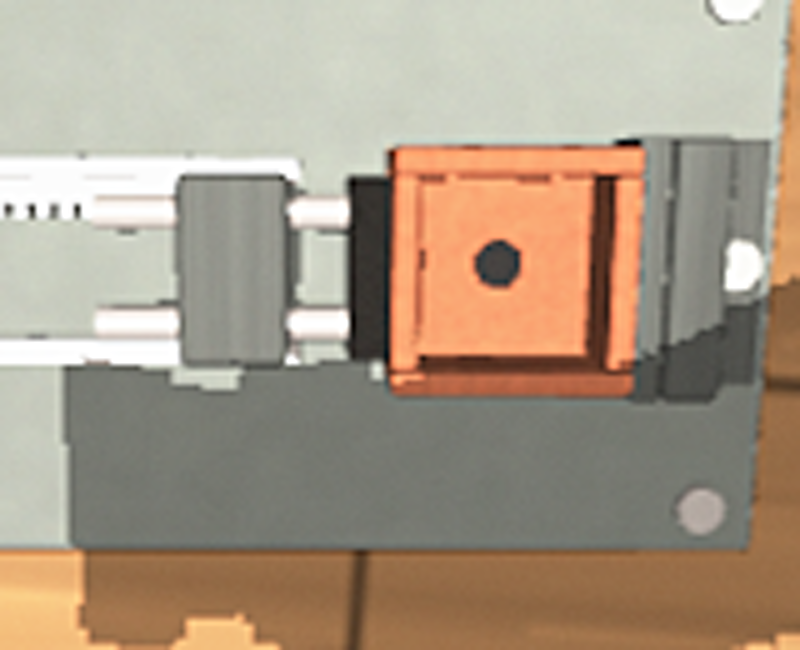

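Run:
```python
from h import *
f=np.load('w27.npz'); c=calibration('wrist'); c['view']=f['view']
W=[ray_z(c,(x+.5)/5-.5+50,(y+.5)/5-.5+50,.08) for x,y in [(317,256),(379,256),(402,500),(346,497)]]
P=[(-.026,-.007),(-.026,.007),(.026,.007),(.026,-.007)]
t,th,e=fit(P,W);print('knob rel',np.degrees(th)-4.07,Ci(t)*1e3,e.max())
W=[ray_z(c,(x+.5)/5-.5+200,(y+.5)/5-.5+70,.052) for x,y in [(390,147),(646,148),(633,396),(390,396)]]
P=[(-.028,-.028),(-.028,.028),(.028,.028),(.028,-.028)]
t,th,e=fit(P,W);print('pot rel',np.degrees(th)-4.07,Ci(t)*1e3,e.max())
for n,x,y,z in [('jawfront',290,270,.046),('padback',349,270,.044),('padface',390,270,.044)]:
    print(n,Ci(ray_z(c,(x+.5)/5-.5+200,(y+.5)/5-.5+70,z))*1e3)
f=np.load('w1.npz'); c['view']=f['view']
for n,x,y,z in [('jawfront',196,270,.046),('padback',268,270,.044),('padface',316,270,.044)]:
    print(n,Ci(ray_z(c,(x+.5)/5.5-.5+240,(y+.5)/5.5-.5+80,z))*1e3)
i,d=capture('top');save('t28',i,1.5)
print(r.get_state()['time_s'])
```

```text
knob rel -0.4983015979765164 [  -0.3732 -113.9053] 0.001305224943716432
pot rel 0.1420896627533219 [ 0.4873 79.5774] 0.0006182221674373781
jawfront [-0.1075 28.4727]
padback [ 0.0281 42.1345]
padface [ 0.0331 51.6427]
jawfront [-0.0141 28.4344]
padback [ 0.222  44.4151]
padface [ 0.2718 55.0112]
28.5167
```

View pics/t28.png

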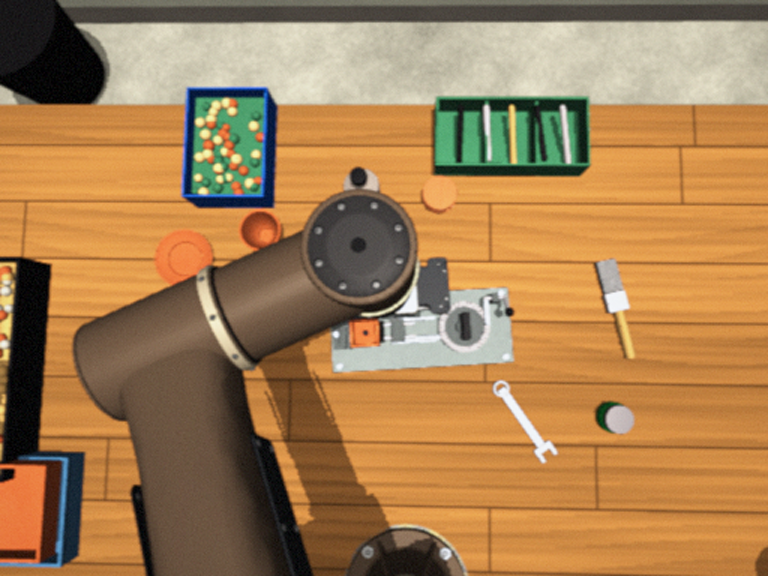

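Run:
```python
from h import *
print(order.close_job())
```

```text
the job is handed in; nothing more can be done
None
```

The pot is clamped and the job was handed in at about 28.5 s of the 72 s. The hand-in reported no verdict.

**Order of work:** I threw the pawl over and turned the knob back about 63°. That opened the gap to about 66 mm, and I stood the pot in the middle of it. Then I laid the pawl back on the ratchet and turned the knob forward, stopping at the first stiff click. From 28° short of the final notch I went one click at a time. The stretch before that was one slow turn through two notches.

**Feel at the knob:** the torque read about 0.02 N m on the click before and about 0.145 N m on the last one. I nudged about 2° past that click so the tooth would seat, then let go.

**Last checks (wrist camera):**

| Check | Reading |
|---|---|
| Pawl | engaged |
| Knob | 0° notch, within 0.5° |
| Pot | upright, square to about 0.1°, about 0.5 mm off the centre line |
| Stop | back against its anchor |
| Pad compression | about 2.3 mm from its back edge, about 3.4 mm from its face (roughly 8 to 11 N) |

The gripper touches nothing, and the other objects in view look unmoved in the last top picture. The spray bottle was partly hidden by the arm there.

**What went wrong:** on the first forward turn the fingers slipped on the grip bar. They were too high on it, at 20 N. The knob moved forward only a few degrees and was not forced back. I gripped again lower at 40 N, and it held.

**Readings that disagreed:** the top and wrist cameras differed by 1 to 2 mm on where the clamp sits, and I used the wrist camera. Their readings of the knob's starting angle also differed (about 7° and 2°). I used the wrist value there too.

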